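# Fetch the rolling pin from behind the drying pots

### The job

I want to roll out a slab, but the rolling pin lies at the back of the drying rack behind three pots. Set all three pots gently aside on the empty ware board, and only then take the pin and lay it across both thickness strips of the slab board, centred on the board and square to the strips. Then put every pot back upright on the very spot of the rack where it stood, and leave the little dish in front alone.

Things in the scene. Friction and masses are not known exactly. Their poses are not given: they have to be found in the camera images.
- round_pot: Round, straight-sided open pot of plain fired grey-brown clay: 66 mm diameter, 90 mm tall, 6 mm wall, about 0.2 kg. Origin: centre of its underside; z up.
- square_pot: Square open box-shaped pot of the same clay: 58 x 58 mm outside, 85 mm tall, 6 mm wall, about 0.25 kg. Origin: centre of its underside; z up, x and y square to its sides.
- bottle_vase: Bottle-shaped vase of the same clay, 115 mm tall, about 0.27 kg: foot 48 mm diameter, belly 66 mm diameter from 22 to 42 mm up, shoulder tapering to a straight neck of 28 mm diameter from 68 mm up to the top. Origin: centre of its underside; z up.
- rolling_pin: Plain wooden rolling pin without handles, 320 mm long, 36 mm diameter, about 0.24 kg; faintly faceted, so it stays where it is laid. Origin: middle of its axis at half length; x runs along the pin. At the start it lies along the rack's y in two notched blocks at the back of the rack, right behind the pots, its axis 56 mm above the table, 8 mm of air under it. Lift it 25 mm to clear the notches.
- pinch_dish: Small low clay dish drying in front of the row of pots on the rack, 58 mm diameter at the rim, 28 mm tall. To be left alone. Origin: centre of its underside.
- drying_rack: Fixed rack of wooden slats, 198 mm deep (x -0.087 to +0.111), 320 mm wide (y), slat tops 30 mm above the table. The pots stand in a row along y at x about +0.025, 95 mm apart. The pin's two blocks are at x +0.087, y +-0.142: 12 mm wide, notch floor 38 mm and cheeks 54 mm above the table, 44 mm apart. Origin: on the table under the rack; x points away from the robot.
- ware_board: Fixed empty plywood board beside the rack (left or right of it), 300 mm (x) by 150 mm (y), 15 mm thick, top 15 mm above the table: the side place for the pots; all three fit in a row along its x. Origin: centre of its underside, on the table.
- slab_board: Fixed slab-rolling board on the other side: plywood with beige canvas, 310 mm (x) by 200 mm (y), top 15 mm above the table. Two flat wooden thickness strips, 25 mm wide, 190 mm long, run along its y at x = +-0.115, tops 23 mm above the table. A pin across both lies along the board's x, its axis 41 mm above the table. Origin: centre of its underside, on the table.
There are look-alikes about, which are no part of the job. What is shaped like the square_pot but orange or yellow is not meant.

How it is judged:
On the way, in this order (a step that is already met when the one before it is completed fails the run):
1. all three pots stand released on the ware board, the pin still in its place on the rack (x of round_pot in the frame of ware_board between -0.135 and 0.135 m and y of round_pot in the frame of ware_board between -0.06 and 0.06 m and z of round_pot in the frame of ware_board between 0.01 and 0.02 m and angle between each of round_pot, square_pot, bottle_vase's own z axis and vertical below 0.1 rad and linear speed of each of round_pot, square_pot, bottle_vase below 0.02 m/s and contact force between each of round_pot, square_pot, bottle_vase and the fingers below 0.05 N and x of square_pot in the frame of ware_board between -0.135 and 0.135 m and y of square_pot in the frame of ware_board between -0.06 and 0.06 m and z of square_pot in the frame of ware_board between 0.01 and 0.02 m and x of bottle_vase in the frame of ware_board between -0.135 and 0.135 m and y of bottle_vase in the frame of ware_board between -0.06 and 0.06 m and z of bottle_vase in the frame of ware_board between 0.01 and 0.02 m and distance of rolling_pin from where it was at the start of the episode below 0.03 m), for 0.2 s.
2. the pin lies released across both strips of the slab board, centred and square (horizontal distance between rolling_pin and slab_board below 0.015 m and angle between the x axis of rolling_pin and the x axis of slab_board, either way round below 0.15 rad and z of rolling_pin in the frame of slab_board between 0.037 and 0.045 m and linear speed of rolling_pin below 0.02 m/s and contact force between rolling_pin and the fingers below 0.05 N), for 0.2 s.
At the end, for the whole second after the job is handed in: Each of the three pots stands upright and at rest within 15 mm of where it stood at the start; the pin lies at rest across both strips of the slab board, its middle within 15 mm of the board's centre and its length within 0.15 rad of square to the strips (distance of each of round_pot, square_pot, bottle_vase from where it was at the start of the episode below 0.015 m and angle between each of round_pot, square_pot, bottle_vase's own z axis and vertical below 0.1 rad and linear speed of each of round_pot, square_pot, bottle_vase, rolling_pin below 0.02 m/s and horizontal distance between rolling_pin and slab_board below 0.015 m and angle between the x axis of rolling_pin and the x axis of slab_board, either way round below 0.15 rad and z of rolling_pin in the frame of slab_board between 0.037 and 0.045 m); the robot touches nothing.
It fails at once if a pot is tipped over (angle between any of round_pot, square_pot, bottle_vase's own z axis and vertical above 0.6 rad).
It fails at once if a pot is dropped or knocked flying: it moves faster than 0.6 m/s while not held by the fingers (a free fall of about 18 mm) ((contact force between round_pot and the fingers below 0.05 N and linear speed of round_pot above 0.6 m/s) or (contact force between square_pot and the fingers below 0.05 N and linear speed of square_pot above 0.6 m/s) or (contact force between bottle_vase and the fingers below 0.05 N and linear speed of bottle_vase above 0.6 m/s)).
It fails at once if the little dish is pushed more than 15 mm or tipped (distance of pinch_dish from where it was at the start of the episode above 0.015 m or angle between pinch_dish's own z axis and vertical above 0.4 rad).
It also fails if it takes over 141 s, if anything falls off the work surface, if the arm or the gripper's body presses on something with over 40 N, if the wrist force passes 120 N, or if a joint passes its speed limit or range.

### The arm

A 6-joint arm with a two-finger parallel gripper is mounted at the origin on the work surface. World frame = base frame: x ahead of the robot, y to its left, z up, the work surface at z = 0. Lengths are in m, angles in rad, forces in N, time in s.
With the tool pointing down it reaches from about 0.325 to 0.85 m from the base axis. Payload 4.4 kg.
Tool frame: the origin (TCP) lies at the very end of the fingers, on their centre line; the grasp point (between the pads) lies 19 mm behind it (robot.grip_point_offset is the distance from the TCP to the grasp point, in m); z points along the fingers, y is the line along which they close (so a half turn about z gives the same grasp; the last joint's range is limited). The gripper opens to 94 mm and grips with 3 to 60 N. Pads are 16 mm wide; open, the fingers measure 119 mm over their backs; the gripper's body (75 mm by 177 mm) begins 78 mm behind the grasp point.
Start: joints at [1.161, 0.207, 1.542, -0, 1.393, -0.15], TCP at [0.148, 0.556, 0.185] pointing down, gripper open.
Joint ranges: [-2.73, 2.73], [-0.86, 2.22], [0.23, 2.46], [-1.11, 4.25], [0.08, 2.63], [-2.82, 2.82]. Speed limits (rad/s): [2.79, 2.79, 3.14, 3.14, 3.14, 3.14].

### API

Orientations are given as a rotation vector (axis times angle).
In Python, from plant import telemetry, vision, finish_job, spotter, robot gives the robot as it stands. The module is installed in compiled form; this text tells all that it offers.
- The arm moves only by the tool send_rows, never from a script. Its argument "moves" is a list of rows, each an object of numbers: "rx", "ry", "rz": the turn, a rotation vector about the tool's x, y, z in rad; "x", "y", "z": the shift along the tool's x, y, z in cm; "jaw": the closure, from -1 (fully open) to 1 (shut). A call has 1 to 20 rows; each row shifts and turns the commanded pose from where the row before left it, along the tool's axes as they then stand; what a row does not reach is not made up. A row lasts 1/10 s, in which the tool goes at most 50 mm and 8.59 degrees, less where a joint would pass 70% of its speed; a pose out of reach is approached as far as the arm can. A call is refused whole if a number of a shift passes 5 or a number of a turn 0.15, either way. A call with a gripper value outside its range is refused whole. The fingers move at their own pace and stop on an object; "newtons" is the grip in N (left out, the last holds). Time passes only in rows, so rows that do not move let the fingers close. It gives the time, the measured TCP pose, the force and the opening at its end, in the units of the state.
- telemetry.sense(): the state, without advancing time (a new reading comes with each control period).
- vision.camera(name): name is "scene" or "top" or "wrist"; returns the picture (400x640x3 uint8, blue, green, red); there is no depth.
- vision.camera_model(name): a dict with "vertical_fov" (degrees; the focal length in pixels is half the picture's height over the tangent of half this angle, whatever the lens; pixels are square), "cx", "cy" (the principal point, pixels), "k1" (the pictures are not rectified: a ray, as slopes to the right and down, at radius r is drawn at 1 + k1 r^2 times it, then the intrinsics apply), "rvec" (rotation vector, rad) and "tvec" (3), from world to camera coordinates, as OpenCV has them. Camera axes: x right, y down, z forward; pixel columns grow to the right and rows downward; lengths in m; the calibration is good to about 2 mm. A picture is of the moment at which its call begins: read the wrist's pose just before it. camera_model takes no time and is no camera call; for the wrist camera it gives the pose at the moment of the call.
- finish_job(): hands the job in, once; it reports no verdict.
Trained networks look in the newest picture that a camera, given by its name, has taken for a name from the list of things; names that differ only in an ending like _2 or _b are one class to them, and where a whole thing is asked for, a point or a joint stands for the part that bears it (a point fixed in the world has none). Each returns a list of dicts, best first, with "score" (0 to 1); they miss things now and then, are a little off and sometimes report something else, mostly with a low value. They report only what shows in the picture. A call takes as long as a camera call. They do not tell look-alikes from the thing itself.
- spotter.spot_in(camera, target): "point" ([x, y, z] in m, in the coordinates of the camera as it stood for that picture, good to about 4 mm: the middle of the surface that is visible of it).
- spotter.outline_of(camera, target): "mask" (400x640 bool, what is visible of it).
The state is a dict: "time_s": time; "joints": joint angles; "dq": joint speeds; "joint_efforts": joint torques, N m; "eef_pos": TCP position; "orientation": TCP orientation; "wrist_force": force on the tool from outside, world axes, zero at the start; "moment": the same for the moment, N m; "grip_width": finger opening in m.
Only numpy, scipy, OpenCV 4.12 (cv2) and the standard library are available. Lean on these libraries where they do the work, as an engineer would, in place of code of your own. Each camera call takes 0.05 s, during which the arm holds its last target. There are 200 camera calls.

## Working session

There is one attempt and no reset: what is moved stays moved. The work goes in short steps, Python scripts to look and compute and a tool call to move; the robot and the scene stay as the last step left them, time stands still between calls to the robot, and variables do not carry over. Pictures are saved under pics/ and viewed, on a budget of 14 in all, crops included, one or two more only if the job needs it, and the job is handed in when it is done.

Besides the shell and the picture viewer there is one more tool, called as name(argument=value, ...), one argument or row to a line, values as JSON. send_rows: Moves the arm, as the interface text tells. Its arguments: {"type":"object","properties":{"moves":{"type":"array"},"newtons":{"type":"number"}},"required":["moves"]}

```bash
mkdir -p pics
cat > h.py <<'E'
import numpy as np, cv2
from plant import telemetry, vision, finish_job, spotter, robot
def K(m):
    f=200/np.tan(np.radians(m['vertical_fov'])/2); return np.array([[f,0,m['cx']],[0,f,m['cy']],[0,0,1.]]), np.array([m['k1'],0,0,0.])
def c2w(m,p):
    R=cv2.Rodrigues(np.array(m['rvec'],float))[0]; return R.T@(np.array(p)-np.array(m['tvec']))
def ray(m,uv,z):
    k,d=K(m); n=cv2.undistortPoints(np.array([[uv]],float),k,d)[0,0]
    R=cv2.Rodrigues(np.array(m['rvec'],float))[0]; o=-R.T@np.array(m['tvec']); v=R.T@np.array([*n,1]); return o+v*(z-o[2])/v[2]
def proj(m,P):
    k,d=K(m); return cv2.projectPoints(np.array(P,float).reshape(-1,3),np.array(m['rvec'],float),np.array(m['tvec'],float),k,d)[0][:,0]
E
python3 - <<'E'
from h import *
s=telemetry.sense(); print({k:np.round(v,3).tolist() for k,v in s.items()}, robot.grip_point_offset)
for c in ['scene','top']:
    im=vision.camera(c); cv2.imwrite(f'pics/{c}0.png',im); m=vision.camera_model(c)
    print(c,{k:np.round(v,3).tolist() for k,v in m.items()})
    for n in 'round_pot square_pot bottle_vase rolling_pin pinch_dish drying_rack ware_board slab_board'.split():
        for r in spotter.spot_in(c,n):
            w=c2w(m,r['point']); print(n,round(r['score'],2),w.round(3),proj(m,w).round().tolist())
E
```

```text
{'time_s': 0.0, 'joints': [1.16, 0.207, 1.543, 0.0, 1.393, -0.151], 'dq': [0.0, -0.001, 0.0, 0.001, 0.001, 0.002], 'joint_efforts': [-0.001, -37.086, -28.142, 0.07, 0.036, -0.0], 'eef_pos': [0.147, 0.555, 0.184], 'orientation': [-0.407, -3.114, 0.003], 'wrist_force': [0.374, -0.257, -0.499], 'moment': [0.003, -0.016, 0.051], 'grip_width': 0.094} 0.0188
scene {'vertical_fov': 49.059, 'cx': 313.778, 'cy': 198.993, 'k1': 0.034, 'rvec': [2.121, 0.558, -0.271], 'tvec': [-0.551, -0.136, 1.471]}
round_pot 0.71 [ 0.603 -0.075  0.092] [[291.0, 199.0]]
square_pot 0.94 [0.815 0.065 0.059] [[387.0, 206.0]]
square_pot 0.69 [0.673 0.007 0.072] [[329.0, 197.0]]
square_pot 0.62 [ 0.786 -0.035  0.056] [[361.0, 224.0]]
bottle_vase 0.79 [0.625 0.121 0.085] [[333.0, 170.0]]
pinch_dish 0.64 [0.515 0.084 0.05 ] [[294.0, 175.0]]
drying_rack 0.72 [ 0.621 -0.07   0.026] [[298.0, 220.0]]
ware_board 0.94 [ 0.465 -0.353  0.013] [[179.0, 268.0]]
slab_board 0.83 [0.454 0.329 0.019] [[315.0, 146.0]]
top {'vertical_fov': 53.587, 'cx': 324.704, 'cy': 202.759, 'k1': -0.053, 'rvec': [2.087, -2.142, 0.194], 'tvec': [0.032, 0.62, 0.889]}
square_pot 0.87 [0.813 0.084 0.048] [[296.0, 130.0]]
square_pot 0.76 [0.614 0.038 0.07 ] [[315.0, 205.0]]
square_pot 0.76 [ 0.785 -0.022  0.054] [[338.0, 138.0]]
bottle_vase 0.91 [0.603 0.124 0.088] [[278.0, 209.0]]
bottle_vase 0.21 [0.557 0.033 0.029] [[319.0, 231.0]]
rolling_pin 0.66 [0.662 0.043 0.071] [[313.0, 185.0]]
pinch_dish 0.82 [0.534 0.071 0.04 ] [[303.0, 241.0]]
drying_rack 0.63 [0.558 0.03  0.032] [[320.0, 231.0]]
ware_board 0.72 [ 0.437 -0.342  0.017] [[474.0, 276.0]]
slab_board 0.75 [0.449 0.334 0.012] [[197.0, 279.0]]
```

View pics/top0.png

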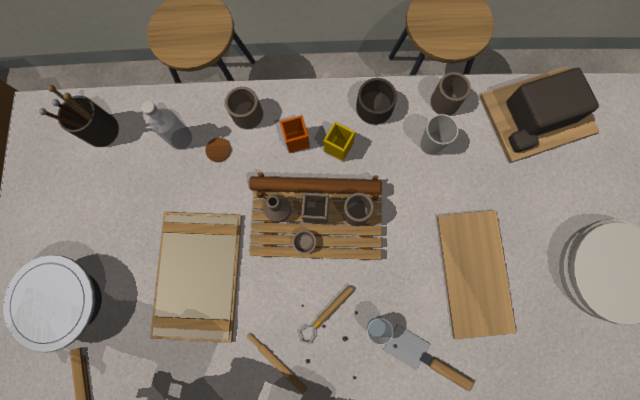

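View pics/scene0.png

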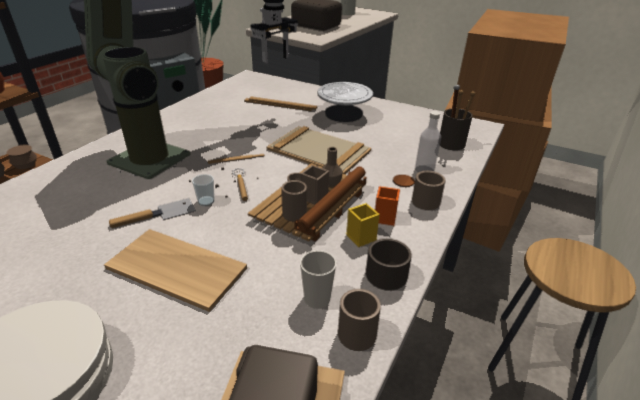

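The top view shows the bottle at (278,205), the grey square pot at (315,206) and the round pot at (357,208), all on the rack. The pin lies behind them at (315,186) and the dish at (304,242). The slab board is at (197,277) and the ware board at (477,274).

Look-alikes off the rack are the orange box (295,133), yellow box (340,141), brown cups (243,107), (377,100), (450,93), tumbler (440,135) and glass bottle (165,125). I take the three grey-brown ones on the rack. A close crop plus edge measurements comes next.

Run:
```python
from h import *
im=vision.camera('top'); m=vision.camera_model('top')
cv2.imwrite('pics/crop1.png',cv2.resize(im[165:270,240:395],None,fx=5,fy=5,interpolation=cv2.INTER_CUBIC))
for n,z in [('ware_board',.015),('slab_board',.015),('drying_rack',.03),('rolling_pin',.056),('bottle_vase',.1),('square_pot',.115),('round_pot',.12),('pinch_dish',.058)]:
    r=spotter.outline_of('top',n)
    for q in r[:3]:
        k=q['mask'].astype(np.uint8); c=max(cv2.findContours(k,0,1)[0],key=len)
        W=np.array([ray(m,p[0],z)[:2] for p in c]).astype(np.float32)
        (cx,cy),sz,a=cv2.minAreaRect(W); x,y,w,h=cv2.boundingRect(c)
        print(n,round(q['score'],2),'bbox',x,y,w,h,'rect',np.round([cx,cy,*sz,a],3))
```

```text
ware_board 0.76 bbox 437 210 80 131 rect [ 0.446 -0.347  0.305  0.157  3.721]
ware_board 0.3 bbox 292 229 24 25 rect [5.3500e-01 7.1000e-02 5.7000e-02 5.9000e-02 8.8851e+01]
slab_board 0.91 bbox 150 212 92 131 rect [ 0.457  0.336  0.203  0.312 86.183]
drying_rack 0.81 bbox 250 193 132 67 rect [5.7300e-01 4.0000e-02 3.2000e-01 1.6200e-01 8.6854e+01]
bottle_vase 0.8 bbox 263 194 29 29 rect [6.0400e-01 1.2600e-01 6.5000e-02 6.5000e-02 8.8517e+01]
bottle_vase 0.68 bbox 343 192 30 34 rect [ 5.9800e-01 -5.8000e-02  6.3000e-02  7.9000e-02  6.1579e+01]
square_pot 0.57 bbox 280 116 30 37 rect [ 0.777  0.081  0.083  0.056 13.11 ]
square_pot 0.56 bbox 301 192 28 32 rect [6.0000e-01 3.9000e-02 6.0000e-02 6.9000e-02 8.4239e+01]
square_pot 0.56 bbox 323 122 32 39 rect [ 7.5700e-01 -1.9000e-02  6.7000e-02  8.1000e-02  5.9408e+01]
round_pot 0.75 bbox 343 192 31 34 rect [ 5.9400e-01 -5.9000e-02  6.7000e-02  7.5000e-02  8.8094e+01]
pinch_dish 0.67 bbox 291 230 25 24 rect [5.3000e-01 7.0000e-02 5.7000e-02 5.4000e-02 8.8584e+01]
```

View pics/crop1.png

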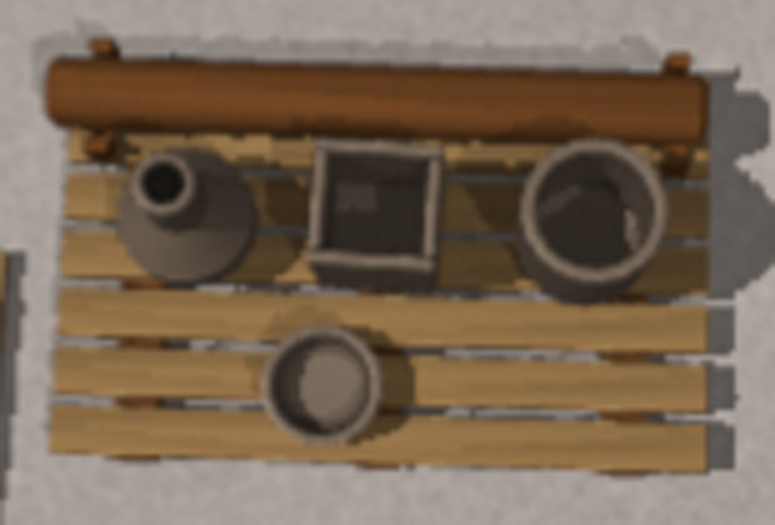

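Run:
```python
from h import *
m=vision.camera_model('top')
f=lambda x,y,z: ray(m,(240+(x+.5)/5-.5,165+(y+.5)/5-.5),z)[:2].round(4)
print('neck',f(162,183,.145),'round',f(593,218,.12))
s=[f(*p,.115) for p in [(317,143),(441,147),(433,264),(311,258)]];print('sq',s,np.mean(s,0))
print('pin',f(48,93,.058),f(706,107,.058)); print('rackfront',f(50,452,.03),f(706,470,.03)); print('rackfrontR/backR',f(708,180,.03))
print('blocks L', f(103,47,.054),f(100,146,.054),'R',f(678,63,.054),f(677,157,.054))
print('dish',f(320,385,.058))
g=lambda u,v,z: ray(m,(u,v),z)[:2].round(4)
print('slab',[g(*p,.015) for p in [(165,212),(240,213),(230,341),(152,338)]])
```

```text
neck [0.6109 0.1304] round [ 0.5948 -0.0591]
sq [array([0.6336, 0.0643]), array([0.6302, 0.008 ]), array([0.5767, 0.013 ]), array([0.5808, 0.0677])] [0.605325 0.03825 ]
pin [0.675  0.1989] [ 0.659  -0.1208]
rackfront [0.5027 0.2016] [ 0.4862 -0.1155]
rackfrontR/backR [ 0.6285 -0.1237]
blocks L [0.6985 0.1728] [0.6487 0.1739] R [ 0.6824 -0.1088] [ 0.6355 -0.106 ]
dish [0.5293 0.0681]
slab [array([0.6169, 0.4223]), array([0.6094, 0.23  ]), array([0.3006, 0.2501]), array([0.3095, 0.4401])]
```

send_rows(
  moves=[
    {"rz": -0.104,"z": -1.0},
    {"rz": -0.104,"z": -1.0},
    {"x": -2.6,"y": -3.2},
    {"x": -2.6,"y": -3.2},
    {"x": -2.6,"y": -3.2},
    {"x": -2.6,"y": -3.2},
    {"x": -2.6,"y": -3.2},
    {"x": -2.6,"y": -3.2},
    {"x": -2.6,"y": -3.2},
    {"x": -2.6,"y": -3.2},
    {"x": -2.6,"y": -3.2},
    {"x": -2.6,"y": -3.2},
    {"x": -2.6,"y": -3.2},
    {"x": -2.6,"y": -3.2},
    {"x": -2.6,"y": -3.2},
    {"x": -2.6,"y": -3.2},
    {"x": -2.6,"y": -3.2},
    {"x": -2.6,"y": -3.2},
    {"x": -2.6,"y": -3.2},
    {"x": -2.6,"y": -3.2},
  ],
  newtons=15,
)

```text
invalid input at $.moves[0]: expected keys rx, ry, rz, x, y, z, jaw
```

```bash
cat >> h.py <<'E'
def goto(x,y,z,yaw=None):
    s=telemetry.sense(); R=cv2.Rodrigues(np.array(s['orientation']))[0]; p=s['eef_pos']
    phi=np.arctan2(-R[0,1],R[1,1]); 
    print('t',round(s['time_s'],1),'p',np.round(p,4),'phi',round(phi,4),'tilt',np.round(R[:,2],3),'F',np.round(s['wrist_force'],1),'w',round(s['grip_width'],4),'q',np.round(s['joints'],2))
    print(' tool delta cm',np.round(R.T@(np.array([x,y,z])-p)*100,2))
E
python3 - <<'E'
from h import *
goto(.599,-.059,.07)
im=vision.camera('wrist');m=vision.camera_model('wrist');cv2.imwrite('pics/w1.png',im)
for n in ['round_pot','square_pot','bottle_vase','rolling_pin']:
    for r in spotter.spot_in('wrist',n): w=c2w(m,r['point']); print(n,round(r['score'],2),w.round(3),proj(m,w).round().tolist())
for P in [(.599,-.059,.12),(.605,.038,.115),(.611,.131,.145),(.667,.037,.056)]: print(P,proj(m,P).round())
E
```

```text
t 1.4 p [0.1477 0.5557 0.1853] phi -0.2598 tilt [ 0. -0. -1.] F [ 0.1 -0.   0.2] w 0.0942 q [ 1.16  0.21  1.54 -0.    1.39 -0.15]
 tool delta cm [-59.4  -47.82  11.53]
(0.599, -0.059, 0.12) [[ -3. 591.]]
(0.605, 0.038, 0.115) [[ 50. 593.]]
(0.611, 0.131, 0.145) [[ 96. 619.]]
(0.667, 0.037, 0.056) [[ 90. 575.]]
```

View pics/w1.png

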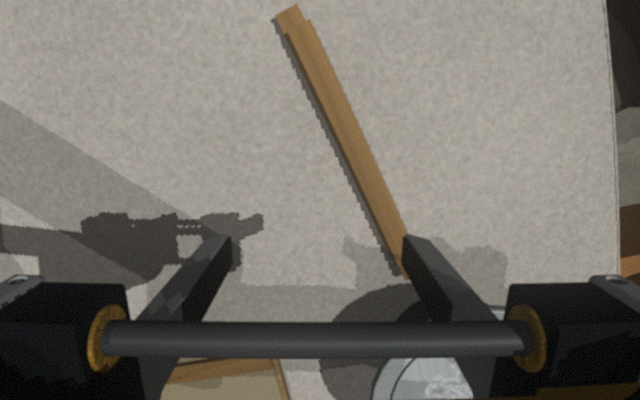

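The wrist picture was taken before any motion because that call was refused. It shows only the fingers, a stick and a corner of the slab board. Every row needs all seven keys.

send_rows(
  moves=[
    {"rx": 0,"ry": 0,"rz": -0.104,"x": 0,"y": 0,"z": -1,"jaw": -0.7},
    {"rx": 0,"ry": 0,"rz": -0.104,"x": 0,"y": 0,"z": -1,"jaw": -0.7},
    {"rx": 0,"ry": 0,"rz": 0,"x": -2.6,"y": -3.2,"z": 0,"jaw": -0.7},
    {"rx": 0,"ry": 0,"rz": 0,"x": -2.6,"y": -3.2,"z": 0,"jaw": -0.7},
    {"rx": 0,"ry": 0,"rz": 0,"x": -2.6,"y": -3.2,"z": 0,"jaw": -0.7},
    {"rx": 0,"ry": 0,"rz": 0,"x": -2.6,"y": -3.2,"z": 0,"jaw": -0.7},
    {"rx": 0,"ry": 0,"rz": 0,"x": -2.6,"y": -3.2,"z": 0,"jaw": -0.7},
    {"rx": 0,"ry": 0,"rz": 0,"x": -2.6,"y": -3.2,"z": 0,"jaw": -0.7},
    {"rx": 0,"ry": 0,"rz": 0,"x": -2.6,"y": -3.2,"z": 0,"jaw": -0.7},
    {"rx": 0,"ry": 0,"rz": 0,"x": -2.6,"y": -3.2,"z": 0,"jaw": -0.7},
    {"rx": 0,"ry": 0,"rz": 0,"x": -2.6,"y": -3.2,"z": 0,"jaw": -0.7},
    {"rx": 0,"ry": 0,"rz": 0,"x": -2.6,"y": -3.2,"z": 0,"jaw": -0.7},
    {"rx": 0,"ry": 0,"rz": 0,"x": -2.6,"y": -3.2,"z": 0,"jaw": -0.7},
    {"rx": 0,"ry": 0,"rz": 0,"x": -2.6,"y": -3.2,"z": 0,"jaw": -0.7},
    {"rx": 0,"ry": 0,"rz": 0,"x": -2.6,"y": -3.2,"z": 0,"jaw": -0.7},
    {"rx": 0,"ry": 0,"rz": 0,"x": -2.6,"y": -3.2,"z": 0,"jaw": -0.7},
    {"rx": 0,"ry": 0,"rz": 0,"x": -2.6,"y": -3.2,"z": 0,"jaw": -0.7},
    {"rx": 0,"ry": 0,"rz": 0,"x": -2.6,"y": -3.2,"z": 0,"jaw": -0.7},
    {"rx": 0,"ry": 0,"rz": 0,"x": -2.6,"y": -3.2,"z": 0,"jaw": -0.7},
  ],
  newtons=15,
)

```text
time_s: 3.5
eef_pos: [0.5618, -0.012, 0.2055]
orientation: [0.082, 3.14, 0.0]
wrist_force: [-0.6, 0.0, 0.7]
grip_width: 0.0799
```

Run:
```python
from h import *
goto(.599,-.059,.07)
im=vision.camera('wrist');m=vision.camera_model('wrist')
for n in ['round_pot','square_pot','bottle_vase','rolling_pin']:
    for r in spotter.spot_in('wrist',n): w=c2w(m,r['point']); print(n,round(r['score'],2),w.round(3),proj(m,w).round().tolist())
C={}
for i,P in enumerate([(.599,-.059,.12),(.605,.038,.115),(.611,.131,.145),(.667,.037,.056)]):
    q=proj(m,P)[0]; print(P,q.round()); cv2.drawMarker(im,tuple(int(v) for v in q),(0,0,255),0,10)
a=np.linspace(0,6.28,40)
for x,y in proj(m,np.c_[.599+.033*np.cos(a),-.059+.033*np.sin(a),0*a+.12]): cv2.circle(im,(int(x),int(y)),1,(0,255,0),-1)
cv2.imwrite('pics/w2.png',im)
```

```text
t 3.5 p [ 0.5618 -0.012   0.2055] phi -0.0521 tilt [ 0.  0. -1.] F [-0.6  0.   0.7] w 0.0799 q [-0.18  0.16  1.55  0.    1.43 -1.69]
 tool delta cm [-3.95 -4.5  13.55]
round_pot 0.73 [0.608 0.117 0.09 ] [[459.0, 230.0]]
round_pot 0.63 [ 0.609 -0.059  0.088] [[276.0, 239.0]]
square_pot 0.95 [0.789 0.083 0.071] [[414.0, 372.0]]
square_pot 0.9 [0.613 0.036 0.087] [[375.0, 238.0]]
square_pot 0.57 [0.61  0.116 0.088] [[458.0, 230.0]]
square_pot 0.56 [ 0.792 -0.028  0.073] [[319.0, 380.0]]
bottle_vase 0.87 [0.607 0.115 0.089] [[457.0, 228.0]]
rolling_pin 0.84 [0.666 0.004 0.071] [[343.0, 281.0]]
(0.599, -0.059, 0.12) [272. 242.]
(0.605, 0.038, 0.115) [382. 241.]
(0.611, 0.131, 0.145) [502. 254.]
(0.667, 0.037, 0.056) [372. 274.]
```

View pics/w2.png

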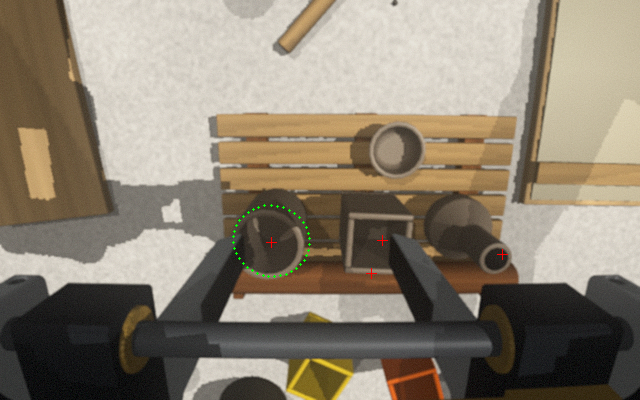

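The wrist view puts the round pot's rim at (271,241), right on the projection. The square pot's centre is at (380,242), on target, and the vase neck is at (496,255), about 5 mm off in y. Descending onto the round pot.

send_rows(
  moves=[
    {"rx": 0,"ry": 0,"rz": 0,"x": -2,"y": -2.3,"z": 0,"jaw": -0.7},
    {"rx": 0,"ry": 0,"rz": 0,"x": -1.95,"y": -2.2,"z": 0,"jaw": -0.7},
    {"rx": 0,"ry": 0,"rz": 0,"x": 0,"y": 0,"z": 3,"jaw": -0.7},
    {"rx": 0,"ry": 0,"rz": 0,"x": 0,"y": 0,"z": 3,"jaw": -0.7},
    {"rx": 0,"ry": 0,"rz": 0,"x": 0,"y": 0,"z": 3,"jaw": -0.7},
    {"rx": 0,"ry": 0,"rz": 0,"x": 0,"y": 0,"z": 3,"jaw": -0.7},
    {"rx": 0,"ry": 0,"rz": 0,"x": 0,"y": 0,"z": 1.5,"jaw": -0.7},
    {"rx": 0,"ry": 0,"rz": 0,"x": 0,"y": 0,"z": 0,"jaw": -0.4},
    {"rx": 0,"ry": 0,"rz": 0,"x": 0,"y": 0,"z": 0,"jaw": -0.3},
    {"rx": 0,"ry": 0,"rz": 0,"x": 0,"y": 0,"z": 0,"jaw": 0},
    {"rx": 0,"ry": 0,"rz": 0,"x": 0,"y": 0,"z": 0,"jaw": 0},
    {"rx": 0,"ry": 0,"rz": 0,"x": 0,"y": 0,"z": 0,"jaw": 0},
    {"rx": 0,"ry": 0,"rz": 0,"x": 0,"y": 0,"z": 0,"jaw": 0},
  ],
  newtons=15,
)

```text
time_s: 5.05
eef_pos: [0.5987, -0.0576, 0.0712]
orientation: [0.082, 3.139, -0.0]
wrist_force: [-0.4, 0.2, 0.5]
grip_width: 0.0666
```

Run:
```python
from h import *
b=np.array([.446,-.347]); u=np.array([.998,.065])
for d in (-.09,0,.09): print((b+d*u).round(4))
goto(*(b-.09*u),.056)
```

```text
[ 0.3562 -0.3528]
[ 0.446 -0.347]
[ 0.5358 -0.3411]
t 5.0 p [ 0.5987 -0.0576  0.0712] phi -0.0519 tilt [ 0.001 -0.    -1.   ] F [-0.4  0.2  0.5] w 0.0666 q [-0.24  0.37  1.58  0.    1.19 -1.76]
 tool delta cm [ 22.69 -30.74   1.49]
```

send_rows(
  moves=[
    {"rx": 0,"ry": 0,"rz": 0,"x": 0,"y": 0,"z": -1,"jaw": 0},
    {"rx": 0,"ry": 0,"rz": 0,"x": 0,"y": 0,"z": -2.5,"jaw": 0},
    {"rx": 0,"ry": 0,"rz": 0,"x": 0,"y": 0,"z": -2.5,"jaw": 0},
    {"rx": 0,"ry": 0,"rz": 0,"x": 0.9,"y": -1.3,"z": 0,"jaw": 0},
    {"rx": 0,"ry": 0,"rz": 0,"x": 1.9,"y": -2.56,"z": 0,"jaw": 0},
    {"rx": 0,"ry": 0,"rz": 0,"x": 1.9,"y": -2.56,"z": 0,"jaw": 0},
    {"rx": 0,"ry": 0,"rz": 0,"x": 1.9,"y": -2.56,"z": 0,"jaw": 0},
    {"rx": 0,"ry": 0,"rz": 0,"x": 1.9,"y": -2.56,"z": 0,"jaw": 0},
    {"rx": 0,"ry": 0,"rz": 0,"x": 1.9,"y": -2.56,"z": 0,"jaw": 0},
    {"rx": 0,"ry": 0,"rz": 0,"x": 1.9,"y": -2.56,"z": 0,"jaw": 0},
    {"rx": 0,"ry": 0,"rz": 0,"x": 1.9,"y": -2.56,"z": 0,"jaw": 0},
    {"rx": 0,"ry": 0,"rz": 0,"x": 1.9,"y": -2.56,"z": 0,"jaw": 0},
    {"rx": 0,"ry": 0,"rz": 0,"x": 1.9,"y": -2.56,"z": 0,"jaw": 0},
    {"rx": 0,"ry": 0,"rz": 0,"x": 1.9,"y": -2.56,"z": 0,"jaw": 0},
    {"rx": 0,"ry": 0,"rz": 0,"x": 1.9,"y": -2.56,"z": 0,"jaw": 0},
    {"rx": 0,"ry": 0,"rz": 0,"x": 0.9,"y": -1.3,"z": 0,"jaw": 0},
    {"rx": 0,"ry": 0,"rz": 0,"x": 0,"y": 0,"z": 2.5,"jaw": 0},
    {"rx": 0,"ry": 0,"rz": 0,"x": 0,"y": 0,"z": 2.5,"jaw": 0},
    {"rx": 0,"ry": 0,"rz": 0,"x": 0,"y": 0,"z": 1.2,"jaw": 0},
    {"rx": 0,"ry": 0,"rz": 0,"x": 0,"y": 0,"z": 0.5,"jaw": 0},
  ],
)

```text
time_s: 7.05
eef_pos: [0.3537, -0.3514, 0.0612]
orientation: [-0.082, -3.138, -0.005]
wrist_force: [-0.0, 0.1, -1.4]
grip_width: 0.0666
```

send_rows(
  moves=[
    {"rx": 0,"ry": 0,"rz": 0,"x": 0,"y": 0,"z": 0.3,"jaw": 0},
    {"rx": 0,"ry": 0,"rz": 0,"x": 0,"y": 0,"z": 0.2,"jaw": 0},
    {"rx": 0,"ry": 0,"rz": 0,"x": 0,"y": 0,"z": 0.1,"jaw": 0},
    {"rx": 0,"ry": 0,"rz": 0,"x": 0,"y": 0,"z": 0,"jaw": 0},
  ],
)

```text
time_s: 7.45
eef_pos: [0.3559, -0.3533, 0.058]
orientation: [0.081, 3.14, -0.002]
wrist_force: [0.3, 0.8, -1.4]
grip_width: 0.067
```

Run:
```python
from h import *
goto(.3562,-.3528,.0562)
```

```text
t 7.5 p [ 0.3559 -0.3533  0.058 ] phi -0.0514 tilt [ 0.001 -0.001 -1.   ] F [ 0.3  0.8 -1.4] w 0.067 q [-0.95  0.2   1.84 -0.    1.1  -2.47]
 tool delta cm [-0.03  0.05  0.18]
```

send_rows(
  moves=[
    {"rx": 0,"ry": 0,"rz": 0,"x": 0,"y": 0,"z": 0.15,"jaw": 0},
    {"rx": 0,"ry": 0,"rz": 0,"x": 0,"y": 0,"z": 0.1,"jaw": 0},
    {"rx": 0,"ry": 0,"rz": 0,"x": 0,"y": 0,"z": 0,"jaw": 0},
    {"rx": 0,"ry": 0,"rz": 0,"x": 0,"y": 0,"z": 0,"jaw": 0},
  ],
)

```text
time_s: 7.85
eef_pos: [0.3561, -0.3535, 0.0561]
orientation: [0.081, 3.139, -0.002]
wrist_force: [-0.0, 0.6, 6.0]
grip_width: 0.0672
```

send_rows(
  moves=[
    {"rx": 0,"ry": 0,"rz": 0,"x": 0,"y": 0,"z": 0,"jaw": -0.55},
    {"rx": 0,"ry": 0,"rz": 0,"x": 0,"y": 0,"z": 0,"jaw": -0.7},
    {"rx": 0,"ry": 0,"rz": 0,"x": 0,"y": 0,"z": 0,"jaw": -0.7},
    {"rx": 0,"ry": 0,"rz": 0,"x": 0,"y": 0,"z": -2,"jaw": -0.7},
    {"rx": 0,"ry": 0,"rz": 0,"x": 0,"y": 0,"z": -4,"jaw": -0.7},
    {"rx": 0,"ry": 0,"rz": 0,"x": 0,"y": 0,"z": -4.5,"jaw": -0.7},
    {"rx": 0,"ry": 0,"rz": 0,"x": 0,"y": 0,"z": -2,"jaw": -0.7},
    {"rx": 0,"ry": 0,"rz": 0,"x": 0,"y": 0,"z": 0,"jaw": -0.7},
  ],
)

```text
time_s: 8.65
eef_pos: [0.3572, -0.3554, 0.1838]
orientation: [0.081, 3.135, -0.011]
wrist_force: [0.2, 0.1, 0.2]
grip_width: 0.0803
```

Run:
```python
from h import *
goto(.605,.038,.07)
im=vision.camera('top'); m=vision.camera_model('top')
for n in ['round_pot']:
    for r in spotter.spot_in('top',n): w=c2w(m,r['point']); print(n,round(r['score'],2),w.round(3))
```

```text
t 8.7 p [ 0.3572 -0.3554  0.1838] phi -0.0518 tilt [ 0.005 -0.007 -1.   ] F [0.2 0.1 0.2] w 0.0803 q [-0.95  0.05  1.72 -0.    1.36 -2.47]
 tool delta cm [-22.65  40.64  11.22]
round_pot 0.69 [ 0.36  -0.335  0.06 ]
```

send_rows(
  moves=[
    {"rx": 0,"ry": 0,"rz": 0,"x": -1.9,"y": 3.36,"z": 0,"jaw": -0.57},
    {"rx": 0,"ry": 0,"rz": 0,"x": -1.9,"y": 3.36,"z": 0,"jaw": -0.57},
    {"rx": 0,"ry": 0,"rz": 0,"x": -1.9,"y": 3.36,"z": 0,"jaw": -0.57},
    {"rx": 0,"ry": 0,"rz": 0,"x": -1.9,"y": 3.36,"z": 0,"jaw": -0.57},
    {"rx": 0,"ry": 0,"rz": 0,"x": -1.9,"y": 3.36,"z": 0,"jaw": -0.57},
    {"rx": 0,"ry": 0,"rz": 0,"x": -1.9,"y": 3.36,"z": 0,"jaw": -0.57},
    {"rx": 0,"ry": 0,"rz": 0,"x": -1.9,"y": 3.36,"z": 0,"jaw": -0.57},
    {"rx": 0,"ry": 0,"rz": 0,"x": -1.9,"y": 3.36,"z": 0,"jaw": -0.57},
    {"rx": 0,"ry": 0,"rz": 0,"x": -1.9,"y": 3.36,"z": 0,"jaw": -0.57},
    {"rx": 0,"ry": 0,"rz": 0,"x": -1.9,"y": 3.36,"z": 0,"jaw": -0.57},
    {"rx": 0,"ry": 0,"rz": 0,"x": -1.9,"y": 3.36,"z": 0,"jaw": -0.57},
    {"rx": 0,"ry": 0,"rz": 0,"x": -1.9,"y": 3.36,"z": 0,"jaw": -0.57},
    {"rx": 0,"ry": 0,"rz": 0,"x": 0,"y": 0,"z": 0,"jaw": -0.57},
    {"rx": 0,"ry": 0,"rz": 0,"x": 0,"y": 0,"z": 0,"jaw": -0.57},
  ],
)

```text
time_s: 10.15
eef_pos: [0.6022, 0.0385, 0.1766]
orientation: [-0.078, -3.135, 0.001]
wrist_force: [0.1, 0.7, 0.3]
grip_width: 0.0738
```

Run:
```python
from h import *
goto(.605,.038,.076)
im=vision.camera('wrist');m=vision.camera_model('wrist')
e=telemetry.sense()['eef_pos']
for s in (-1,1): 
  for z in (.115,.03): 
    for sx in (-1,1):
      q=proj(m,(.605+s*.029-.052*sx*-.029,.038+sx*.029-.052*s*.029,z))[0]; cv2.circle(im,tuple(int(v) for v in q),2,(0,255,0) if z>.1 else (255,0,0),-1)
a=np.linspace(0,6.28,40)
for x,y in proj(m,np.c_[.611+.014*np.cos(a),.128+.014*np.sin(a),0*a+.145]): cv2.circle(im,(int(x),int(y)),1,(0,255,255),-1)
for x,y in proj(m,np.c_[.599+.033*np.cos(a),-.059+.033*np.sin(a),0*a+.03]): cv2.circle(im,(int(x),int(y)),1,(255,0,255),-1)
cv2.imwrite('pics/w3.png',im)
```

```text
t 10.2 p [0.6022 0.0385 0.1766] phi -0.0501 tilt [-0.006 -0.    -1.   ] F [0.1 0.7 0.3] w 0.0738 q [-0.08  0.28  1.47 -0.    1.4  -1.6 ]
 tool delta cm [-0.34 -0.03 10.06]
```

View pics/w3.png

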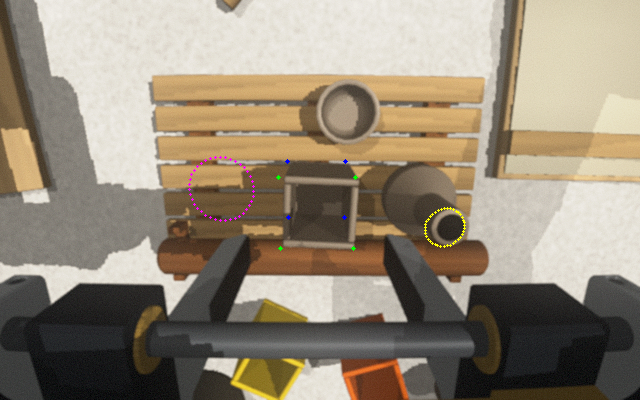

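The square rim spans (284..358, 178..247), within 3–4 mm of the projection, and the vase neck at (448,228) is within 2 mm. That fits inside the jaw clearance, so I descend.

send_rows(
  moves=[
    {"rx": 0,"ry": 0,"rz": 0,"x": -0.2,"y": 0.1,"z": 2.5,"jaw": -0.57},
    {"rx": 0,"ry": 0,"rz": 0,"x": 0,"y": 0,"z": 2.5,"jaw": -0.57},
    {"rx": 0,"ry": 0,"rz": 0,"x": 0,"y": 0,"z": 2.5,"jaw": -0.57},
    {"rx": 0,"ry": 0,"rz": 0,"x": 0,"y": 0,"z": 2,"jaw": -0.57},
    {"rx": 0,"ry": 0,"rz": 0,"x": 0,"y": 0,"z": 0.7,"jaw": -0.57},
    {"rx": 0,"ry": 0,"rz": 0,"x": 0,"y": 0,"z": 0,"jaw": -0.4},
    {"rx": 0,"ry": 0,"rz": 0,"x": 0,"y": 0,"z": 0,"jaw": -0.3},
    {"rx": 0,"ry": 0,"rz": 0,"x": 0,"y": 0,"z": 0,"jaw": -0.2},
    {"rx": 0,"ry": 0,"rz": 0,"x": 0,"y": 0,"z": 0,"jaw": 0.1},
    {"rx": 0,"ry": 0,"rz": 0,"x": 0,"y": 0,"z": 0,"jaw": 0.1},
    {"rx": 0,"ry": 0,"rz": 0,"x": 0,"y": 0,"z": 0,"jaw": 0.1},
  ],
)

```text
time_s: 11.3
eef_pos: [0.607, 0.0388, 0.0792]
orientation: [0.081, 3.138, -0.001]
wrist_force: [-0.9, 0.6, 4.6]
grip_width: 0.0583
```

Run:
```python
from h import *
p=telemetry.sense()['eef_pos']
goto(.446,-.347,p[2]-.015)
```

```text
t 11.3 p [0.607  0.0388 0.0792] phi -0.0516 tilt [ 0.002 -0.    -1.   ] F [-0.9  0.6  4.6] w 0.0583 q [-0.08  0.38  1.56 -0.    1.21 -1.6 ]
 tool delta cm [ 14.09 -39.36   1.48]
```

send_rows(
  moves=[
    {"rx": 0,"ry": 0,"rz": 0,"x": 0,"y": 0,"z": -1,"jaw": 0.1},
    {"rx": 0,"ry": 0,"rz": 0,"x": 0,"y": 0,"z": -2.5,"jaw": 0.1},
    {"rx": 0,"ry": 0,"rz": 0,"x": 0,"y": 0,"z": -2.5,"jaw": 0.1},
    {"rx": 0,"ry": 0,"rz": 0,"x": 0.55,"y": -1.5,"z": 0,"jaw": 0.1},
    {"rx": 0,"ry": 0,"rz": 0,"x": 1.08,"y": -3.03,"z": 0,"jaw": 0.1},
    {"rx": 0,"ry": 0,"rz": 0,"x": 1.08,"y": -3.03,"z": 0,"jaw": 0.1},
    {"rx": 0,"ry": 0,"rz": 0,"x": 1.08,"y": -3.03,"z": 0,"jaw": 0.1},
    {"rx": 0,"ry": 0,"rz": 0,"x": 1.08,"y": -3.03,"z": 0,"jaw": 0.1},
    {"rx": 0,"ry": 0,"rz": 0,"x": 1.08,"y": -3.03,"z": 0,"jaw": 0.1},
    {"rx": 0,"ry": 0,"rz": 0,"x": 1.08,"y": -3.03,"z": 0,"jaw": 0.1},
    {"rx": 0,"ry": 0,"rz": 0,"x": 1.08,"y": -3.03,"z": 0,"jaw": 0.1},
    {"rx": 0,"ry": 0,"rz": 0,"x": 1.08,"y": -3.03,"z": 0,"jaw": 0.1},
    {"rx": 0,"ry": 0,"rz": 0,"x": 1.08,"y": -3.03,"z": 0,"jaw": 0.1},
    {"rx": 0,"ry": 0,"rz": 0,"x": 1.08,"y": -3.03,"z": 0,"jaw": 0.1},
    {"rx": 0,"ry": 0,"rz": 0,"x": 1.08,"y": -3.03,"z": 0,"jaw": 0.1},
    {"rx": 0,"ry": 0,"rz": 0,"x": 1.08,"y": -3.03,"z": 0,"jaw": 0.1},
    {"rx": 0,"ry": 0,"rz": 0,"x": 0.55,"y": -1.5,"z": 0,"jaw": 0.1},
    {"rx": 0,"ry": 0,"rz": 0,"x": 0,"y": 0,"z": 2.5,"jaw": 0.1},
    {"rx": 0,"ry": 0,"rz": 0,"x": 0,"y": 0,"z": 2.5,"jaw": 0.1},
    {"rx": 0,"ry": 0,"rz": 0,"x": 0,"y": 0,"z": 1.3,"jaw": 0.1},
  ],
)

```text
time_s: 13.3
eef_pos: [0.443, -0.345, 0.0716]
orientation: [-0.082, -3.136, -0.007]
wrist_force: [0.0, 0.4, -1.3]
grip_width: 0.0585
```

send_rows(
  moves=[
    {"rx": 0,"ry": 0,"rz": 0,"x": 0,"y": 0,"z": 0.5,"jaw": 0.1},
    {"rx": 0,"ry": 0,"rz": 0,"x": 0,"y": 0,"z": 0.3,"jaw": 0.1},
    {"rx": 0,"ry": 0,"rz": 0,"x": 0,"y": 0,"z": 0.2,"jaw": 0.1},
    {"rx": 0,"ry": 0,"rz": 0,"x": 0,"y": 0,"z": 0.2,"jaw": 0.1},
    {"rx": 0,"ry": 0,"rz": 0,"x": 0,"y": 0,"z": 0,"jaw": 0.1},
    {"rx": 0,"ry": 0,"rz": 0,"x": 0,"y": 0,"z": 0,"jaw": 0.1},
  ],
)

```text
time_s: 13.9
eef_pos: [0.4461, -0.3475, 0.0642]
orientation: [0.081, 3.139, -0.002]
wrist_force: [0.7, 0.9, 2.9]
grip_width: 0.0583
```

Run:
```python
from h import *
goto(.446,-.347,.0642)
```

```text
t 13.9 p [ 0.4461 -0.3475  0.0642] phi -0.0516 tilt [ 0.002 -0.002 -1.   ] F [0.7 0.9 2.9] w 0.0583 q [-0.81  0.31  1.68  0.    1.15 -2.33]
 tool delta cm [ 0.01  0.05 -0.  ]
```

send_rows(
  moves=[
    {"rx": 0,"ry": 0,"rz": 0,"x": 0,"y": 0,"z": 0,"jaw": -0.4},
    {"rx": 0,"ry": 0,"rz": 0,"x": 0,"y": 0,"z": 0,"jaw": -0.6},
    {"rx": 0,"ry": 0,"rz": 0,"x": 0,"y": 0,"z": 0,"jaw": -0.6},
    {"rx": 0,"ry": 0,"rz": 0,"x": 0,"y": 0,"z": -2,"jaw": -0.6},
    {"rx": 0,"ry": 0,"rz": 0,"x": 0,"y": 0,"z": -4,"jaw": -0.6},
    {"rx": 0,"ry": 0,"rz": 0,"x": 0,"y": 0,"z": -4.5,"jaw": -0.6},
    {"rx": 0,"ry": 0,"rz": 0,"x": 0,"y": 0,"z": -2,"jaw": -0.6},
  ],
)

```text
time_s: 14.6
eef_pos: [0.447, -0.3488, 0.1926]
orientation: [0.081, 3.135, -0.008]
wrist_force: [0.4, -0.5, -0.2]
grip_width: 0.0752
```

send_rows(
  moves=[
    {"rx": 0,"ry": 0,"rz": 0,"x": -1.08,"y": 3.73,"z": 0,"jaw": -0.5},
    {"rx": 0,"ry": 0,"rz": 0,"x": -1.08,"y": 3.73,"z": 0,"jaw": -0.5},
    {"rx": 0,"ry": 0,"rz": 0,"x": -1.08,"y": 3.73,"z": 0,"jaw": -0.5},
    {"rx": 0,"ry": 0,"rz": 0,"x": -1.08,"y": 3.73,"z": 0,"jaw": -0.5},
    {"rx": 0,"ry": 0,"rz": 0,"x": -1.08,"y": 3.73,"z": 0,"jaw": -0.5},
    {"rx": 0,"ry": 0,"rz": 0,"x": -1.08,"y": 3.73,"z": 0,"jaw": -0.5},
    {"rx": 0,"ry": 0,"rz": 0,"x": -1.08,"y": 3.73,"z": 0,"jaw": -0.5},
    {"rx": 0,"ry": 0,"rz": 0,"x": -1.08,"y": 3.73,"z": 0,"jaw": -0.5},
    {"rx": 0,"ry": 0,"rz": 0,"x": -1.08,"y": 3.73,"z": 0,"jaw": -0.5},
    {"rx": 0,"ry": 0,"rz": 0,"x": -1.08,"y": 3.73,"z": 0,"jaw": -0.5},
    {"rx": 0,"ry": 0,"rz": 0,"x": -1.08,"y": 3.73,"z": 0,"jaw": -0.5},
    {"rx": 0,"ry": 0,"rz": 0,"x": -1.08,"y": 3.73,"z": 0,"jaw": -0.5},
    {"rx": 0,"ry": 0,"rz": 0,"x": -1.08,"y": 3.73,"z": 0,"jaw": -0.5},
    {"rx": 0,"ry": 0,"rz": 0,"x": 0,"y": 0,"z": 0,"jaw": -0.5},
    {"rx": 0,"ry": 0,"rz": 0,"x": 0,"y": 0,"z": 0,"jaw": -0.5},
    {"rx": 0,"ry": 0,"rz": 0,"x": 0,"y": 0,"z": 0,"jaw": -0.5},
  ],
)

```text
time_s: 16.2
eef_pos: [0.6103, 0.1291, 0.1875]
orientation: [-0.083, -3.14, 0.001]
wrist_force: [0.6, -0.0, -1.0]
grip_width: 0.0708
```

Run:
```python
from h import *
goto(.611,.130,.108)
im=vision.camera('wrist');m=vision.camera_model('wrist')
a=np.linspace(0,6.28,40)
for x,y in proj(m,np.c_[.611+.014*np.cos(a),.130+.014*np.sin(a),0*a+.145]): cv2.circle(im,(int(x),int(y)),1,(0,255,255),-1)
cv2.imwrite('pics/w4.png',im)
```

```text
t 16.2 p [0.6103 0.1291 0.1875] phi -0.0526 tilt [-0.001 -0.001 -1.   ] F [ 0.6 -0.  -1. ] w 0.0708 q [ 0.07  0.31  1.41 -0.    1.42 -1.45]
 tool delta cm [-0.08  0.1   7.95]
```

View pics/w4.png

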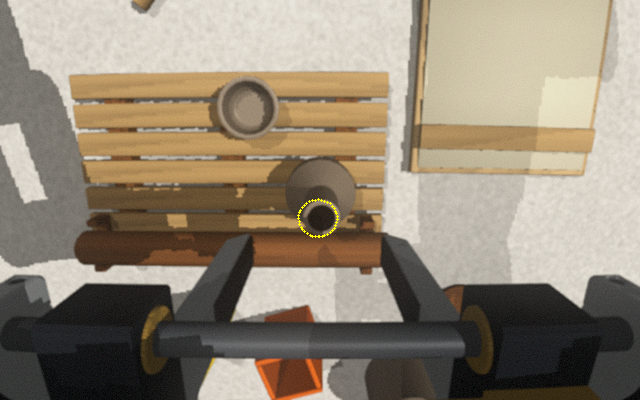

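The vase neck at (320,218) lies on the projection, so I descend onto it.

send_rows(
  moves=[
    {"rx": 0,"ry": 0,"rz": 0,"x": -0.1,"y": 0.15,"z": 2.5,"jaw": -0.5},
    {"rx": 0,"ry": 0,"rz": 0,"x": 0,"y": 0,"z": 2.5,"jaw": -0.5},
    {"rx": 0,"ry": 0,"rz": 0,"x": 0,"y": 0,"z": 2,"jaw": -0.5},
    {"rx": 0,"ry": 0,"rz": 0,"x": 0,"y": 0,"z": 0.7,"jaw": -0.3},
    {"rx": 0,"ry": 0,"rz": 0,"x": 0,"y": 0,"z": 0,"jaw": -0.1},
    {"rx": 0,"ry": 0,"rz": 0,"x": 0,"y": 0,"z": 0,"jaw": 0.1},
    {"rx": 0,"ry": 0,"rz": 0,"x": 0,"y": 0,"z": 0,"jaw": 0.25},
    {"rx": 0,"ry": 0,"rz": 0,"x": 0,"y": 0,"z": 0,"jaw": 0.35},
    {"rx": 0,"ry": 0,"rz": 0,"x": 0,"y": 0,"z": 0,"jaw": 0.7},
    {"rx": 0,"ry": 0,"rz": 0,"x": 0,"y": 0,"z": 0,"jaw": 0.7},
    {"rx": 0,"ry": 0,"rz": 0,"x": 0,"y": 0,"z": 0,"jaw": 0.7},
    {"rx": 0,"ry": 0,"rz": 0,"x": 0,"y": 0,"z": 0,"jaw": 0.7},
  ],
  newtons=20,
)

```text
time_s: 17.45
eef_pos: [0.6125, 0.1318, 0.1119]
orientation: [0.081, 3.139, 0.001]
wrist_force: [0.1, 1.7, 4.3]
grip_width: 0.0274
```

Run:
```python
from h import *
p=telemetry.sense()['eef_pos']
goto(.5358,-.341,p[2]-.015)
```

```text
t 17.4 p [0.6125 0.1318 0.1119] phi -0.0517 tilt [ 0.002  0.    -1.   ] F [0.1 1.7 4.3] w 0.0274 q [ 0.07  0.38  1.48  0.    1.28 -1.45]
 tool delta cm [  5.22 -47.61   1.47]
```

send_rows(
  moves=[
    {"rx": 0,"ry": 0,"rz": 0,"x": 0,"y": 0,"z": -1,"jaw": 0.7},
    {"rx": 0,"ry": 0,"rz": 0,"x": 0,"y": 0,"z": -2.5,"jaw": 0.7},
    {"rx": 0,"ry": 0,"rz": 0,"x": 0,"y": 0,"z": -2.5,"jaw": 0.7},
    {"rx": 0,"ry": 0,"rz": 0,"x": 0.2,"y": -1.6,"z": 0,"jaw": 0.7},
    {"rx": 0,"ry": 0,"rz": 0,"x": 0.35,"y": -3.17,"z": 0,"jaw": 0.7},
    {"rx": 0,"ry": 0,"rz": 0,"x": 0.35,"y": -3.17,"z": 0,"jaw": 0.7},
    {"rx": 0,"ry": 0,"rz": 0,"x": 0.35,"y": -3.17,"z": 0,"jaw": 0.7},
    {"rx": 0,"ry": 0,"rz": 0,"x": 0.35,"y": -3.17,"z": 0,"jaw": 0.7},
    {"rx": 0,"ry": 0,"rz": 0,"x": 0.35,"y": -3.17,"z": 0,"jaw": 0.7},
    {"rx": 0,"ry": 0,"rz": 0,"x": 0.35,"y": -3.17,"z": 0,"jaw": 0.7},
    {"rx": 0,"ry": 0,"rz": 0,"x": 0.35,"y": -3.17,"z": 0,"jaw": 0.7},
    {"rx": 0,"ry": 0,"rz": 0,"x": 0.35,"y": -3.17,"z": 0,"jaw": 0.7},
    {"rx": 0,"ry": 0,"rz": 0,"x": 0.35,"y": -3.17,"z": 0,"jaw": 0.7},
    {"rx": 0,"ry": 0,"rz": 0,"x": 0.35,"y": -3.17,"z": 0,"jaw": 0.7},
    {"rx": 0,"ry": 0,"rz": 0,"x": 0.35,"y": -3.17,"z": 0,"jaw": 0.7},
    {"rx": 0,"ry": 0,"rz": 0,"x": 0.35,"y": -3.17,"z": 0,"jaw": 0.7},
    {"rx": 0,"ry": 0,"rz": 0,"x": 0.35,"y": -3.17,"z": 0,"jaw": 0.7},
    {"rx": 0,"ry": 0,"rz": 0,"x": 0.35,"y": -3.17,"z": 0,"jaw": 0.7},
    {"rx": 0,"ry": 0,"rz": 0,"x": 0.15,"y": -1.6,"z": 0,"jaw": 0.7},
    {"rx": 0,"ry": 0,"rz": 0,"x": 0,"y": 0,"z": 2,"jaw": 0.7},
  ],
)

```text
time_s: 19.45
eef_pos: [0.5346, -0.3452, 0.1524]
orientation: [0.087, 3.137, -0.006]
wrist_force: [1.6, 0.7, -2.6]
grip_width: 0.0271
```

send_rows(
  moves=[
    {"rx": 0,"ry": 0,"rz": 0,"x": 0,"y": 0,"z": 2.5,"jaw": 0.7},
    {"rx": 0,"ry": 0,"rz": 0,"x": 0,"y": 0,"z": 1.7,"jaw": 0.7},
    {"rx": 0,"ry": 0,"rz": 0,"x": 0,"y": 0,"z": 0.6,"jaw": 0.7},
    {"rx": 0,"ry": 0,"rz": 0,"x": 0,"y": 0,"z": 0.3,"jaw": 0.7},
    {"rx": 0,"ry": 0,"rz": 0,"x": 0,"y": 0,"z": 0.2,"jaw": 0.7},
    {"rx": 0,"ry": 0,"rz": 0,"x": 0,"y": 0,"z": 0.2,"jaw": 0.7},
    {"rx": 0,"ry": 0,"rz": 0,"x": 0,"y": 0,"z": 0,"jaw": 0.7},
    {"rx": 0,"ry": 0,"rz": 0,"x": 0,"y": 0,"z": 0,"jaw": 0.7},
  ],
)

```text
time_s: 20.25
eef_pos: [0.5353, -0.3413, 0.0969]
orientation: [0.081, 3.139, -0.002]
wrist_force: [0.2, 1.1, -0.9]
grip_width: 0.0276
```

Run:
```python
from h import *
goto(.5358,-.341,.0969)
```

```text
t 20.2 p [ 0.5353 -0.3413  0.0969] phi -0.0516 tilt [ 0.001 -0.001 -1.   ] F [ 0.2  1.1 -0.9] w 0.0276 q [-0.7   0.41  1.47  0.    1.26 -2.22]
 tool delta cm [-0.05  0.04  0.  ]
```

send_rows(
  moves=[
    {"rx": 0,"ry": 0,"rz": 0,"x": 0,"y": 0,"z": 0.1,"jaw": 0.7},
    {"rx": 0,"ry": 0,"rz": 0,"x": 0,"y": 0,"z": 0,"jaw": 0.7},
    {"rx": 0,"ry": 0,"rz": 0,"x": 0,"y": 0,"z": 0,"jaw": 0.2},
    {"rx": 0,"ry": 0,"rz": 0,"x": 0,"y": 0,"z": 0,"jaw": -0.2},
    {"rx": 0,"ry": 0,"rz": 0,"x": 0,"y": 0,"z": 0,"jaw": -0.2},
    {"rx": 0,"ry": 0,"rz": 0,"x": 0,"y": 0,"z": -2,"jaw": -0.2},
    {"rx": 0,"ry": 0,"rz": 0,"x": 0,"y": 0,"z": -4,"jaw": -0.2},
    {"rx": 0,"ry": 0,"rz": 0,"x": 0,"y": 0,"z": -4,"jaw": -0.2},
    {"rx": 0,"ry": 0,"rz": 0,"x": 0,"y": 0,"z": -0.5,"jaw": -0.2},
  ],
)

```text
time_s: 21.15
eef_pos: [0.5376, -0.3436, 0.2064]
orientation: [0.081, 3.132, -0.012]
wrist_force: [-0.5, -0.3, 0.9]
grip_width: 0.0565
```

send_rows(
  moves=[
    {"rx": 0,"ry": 0,"rz": 0,"x": -1.12,"y": 3.85,"z": 0,"jaw": -0.2},
    {"rx": 0,"ry": 0,"rz": 0,"x": -1.12,"y": 3.85,"z": 0,"jaw": -0.2},
    {"rx": 0,"ry": 0,"rz": 0,"x": -1.12,"y": 3.85,"z": 0,"jaw": -0.2},
    {"rx": 0,"ry": 0,"rz": 0,"x": -1.12,"y": 3.85,"z": 0,"jaw": -0.2},
    {"rx": 0,"ry": 0,"rz": 0,"x": -1.12,"y": 3.85,"z": 0,"jaw": -0.2},
    {"rx": 0,"ry": 0,"rz": 0,"x": -1.12,"y": 3.85,"z": 0,"jaw": -0.2},
    {"rx": 0,"ry": 0,"rz": 0,"x": -1.12,"y": 3.85,"z": 0,"jaw": -0.2},
    {"rx": 0,"ry": 0,"rz": 0,"x": -1.12,"y": 3.85,"z": 0,"jaw": -0.2},
    {"rx": 0,"ry": 0,"rz": 0,"x": -1.12,"y": 3.85,"z": 0,"jaw": -0.2},
    {"rx": 0,"ry": 0,"rz": 0,"x": -1.12,"y": 3.85,"z": 0,"jaw": -0.2},
  ],
)

```text
time_s: 22.15
eef_pos: [0.6661, 0.0393, 0.1982]
orientation: [-0.081, -3.138, 0.0]
wrist_force: [0.4, 0.2, 1.0]
grip_width: 0.0564
```

send_rows(
  moves=[
    {"rx": 0,"ry": 0,"rz": 0.143,"x": 0,"y": 0,"z": 0,"jaw": -0.2},
    {"rx": 0,"ry": 0,"rz": 0.143,"x": 0,"y": 0,"z": 0,"jaw": -0.2},
    {"rx": 0,"ry": 0,"rz": 0.143,"x": 0,"y": 0,"z": 0,"jaw": -0.2},
    {"rx": 0,"ry": 0,"rz": 0.143,"x": 0,"y": 0,"z": 0,"jaw": -0.2},
    {"rx": 0,"ry": 0,"rz": 0.143,"x": 0,"y": 0,"z": 0,"jaw": -0.2},
    {"rx": 0,"ry": 0,"rz": 0.143,"x": 0,"y": 0,"z": 0,"jaw": -0.2},
    {"rx": 0,"ry": 0,"rz": 0.143,"x": 0,"y": 0,"z": 0,"jaw": -0.2},
    {"rx": 0,"ry": 0,"rz": 0.143,"x": 0,"y": 0,"z": 0,"jaw": -0.2},
    {"rx": 0,"ry": 0,"rz": 0.143,"x": 0,"y": 0,"z": 0,"jaw": -0.2},
    {"rx": 0,"ry": 0,"rz": 0.143,"x": 0,"y": 0,"z": 0,"jaw": -0.2},
    {"rx": 0,"ry": 0,"rz": 0.141,"x": 0,"y": 0,"z": 0,"jaw": -0.2},
    {"rx": 0,"ry": 0,"rz": 0,"x": 0,"y": 0,"z": 0,"jaw": -0.2},
    {"rx": 0,"ry": 0,"rz": 0,"x": 0,"y": 0,"z": 0,"jaw": -0.2},
  ],
)

```text
time_s: 23.45
eef_pos: [0.6659, 0.0377, 0.1987]
orientation: [-2.275, -2.165, 0.002]
wrist_force: [-0.9, -0.4, -0.3]
grip_width: 0.0563
```

Run:
```python
from h import *
goto(.667,.037,.04)
m=vision.camera_model('wrist'); im=vision.camera('wrist')
e=np.array([.052,.9986])
for s in (-.16,0,.16): 
    q=proj(m,(*(np.array([.667,.037])+s*e),.056))[0]; print(q.round()); cv2.drawMarker(im,tuple(int(v) for v in q),(0,255,0),0,12)
t=vision.camera('top'); 
for r in spotter.spot_in('top','rolling_pin'): print(r['score'],c2w(vision.camera_model('top'),r['point']).round(3))
cv2.imwrite('pics/w5.png',np.hstack([cv2.resize(im,(480,300)),t[140:360:,330:530][:,:][:220]if 0 else cv2.resize(t[170:350,240:530],(290*300//180,300))[:, :320]] ) if 0 else np.vstack([im,cv2.resize(t[175:345,240:512],(640,400))])[:,:][::1])
o=cv2.imread('pics/w5.png'); cv2.imwrite('pics/w5.png',cv2.resize(o,(480,600)))
```

```text
t 23.4 p [0.6659 0.0377 0.1987] phi -1.62 tilt [-0.002  0.    -1.   ] F [-0.9 -0.4 -0.3] w 0.0563 q [-0.07  0.39  1.28 -0.    1.47 -0.02]
 tool delta cm [-0.06  0.14 15.87]
[318. 327.]
[319. 188.]
[320.  14.]
0.95 [ 0.664 -0.061  0.071]
```

View pics/w5.png

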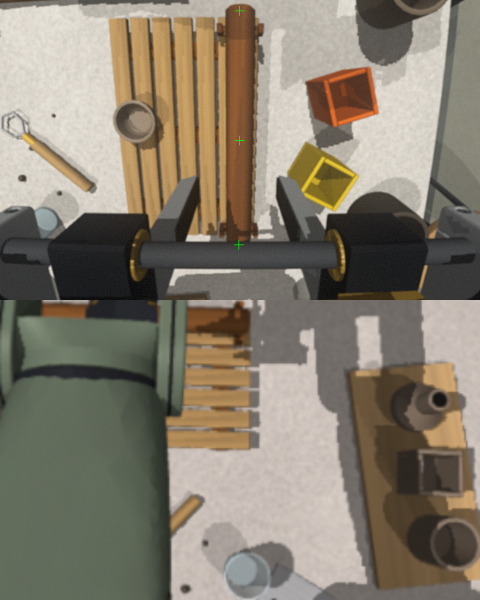

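The picture shows all three pots upright on the ware board. The pin lies between the open fingers with its middle near (319,184), so I take it.

send_rows(
  moves=[
    {"rx": 0,"ry": 0,"rz": 0,"x": 0.2,"y": 0.1,"z": 3.5,"jaw": -0.3},
    {"rx": 0,"ry": 0,"rz": 0,"x": 0,"y": 0,"z": 3.5,"jaw": -0.3},
    {"rx": 0,"ry": 0,"rz": 0,"x": 0,"y": 0,"z": 3,"jaw": -0.3},
    {"rx": 0,"ry": 0,"rz": 0,"x": 0,"y": 0,"z": 3,"jaw": -0.3},
    {"rx": 0,"ry": 0,"rz": 0,"x": 0,"y": 0,"z": 2,"jaw": -0.3},
    {"rx": 0,"ry": 0,"rz": 0,"x": 0,"y": 0,"z": 0.8,"jaw": -0.3},
    {"rx": 0,"ry": 0,"rz": 0,"x": 0,"y": 0,"z": 0,"jaw": 0},
    {"rx": 0,"ry": 0,"rz": 0,"x": 0,"y": 0,"z": 0,"jaw": 0.15},
    {"rx": 0,"ry": 0,"rz": 0,"x": 0,"y": 0,"z": 0,"jaw": 0.5},
    {"rx": 0,"ry": 0,"rz": 0,"x": 0,"y": 0,"z": 0,"jaw": 0.5},
    {"rx": 0,"ry": 0,"rz": 0,"x": 0,"y": 0,"z": 0,"jaw": 0.5},
    {"rx": 0,"ry": 0,"rz": 0,"x": 0,"y": 0,"z": 0,"jaw": 0.5},
  ],
  newtons=35,
)

```text
time_s: 24.8
eef_pos: [0.6681, 0.0396, 0.0436]
orientation: [2.278, 2.162, 0.001]
wrist_force: [-2.7, -0.1, 5.6]
grip_width: 0.0303
```

Run:
```python
from h import *
goto(.667,.04,.04)
```

```text
t 24.8 p [0.6681 0.0396 0.0436] phi -1.6227 tilt [ 0.001 -0.    -1.   ] F [-2.7 -0.1  5.6] w 0.0303 q [-0.07  0.53  1.41 -0.    1.2  -0.02]
 tool delta cm [ 0.03 -0.11  0.36]
```

The opening of 30 mm is less than the pin's 36 mm, so the grip sits above the axis. I reopen and go lower.

send_rows(
  moves=[
    {"rx": 0,"ry": 0,"rz": 0,"x": 0,"y": 0,"z": 0,"jaw": 0},
    {"rx": 0,"ry": 0,"rz": 0,"x": 0,"y": 0,"z": 0,"jaw": -0.2},
    {"rx": 0,"ry": 0,"rz": 0,"x": 0,"y": 0,"z": 0.3,"jaw": -0.2},
    {"rx": 0,"ry": 0,"rz": 0,"x": 0,"y": 0,"z": 0.3,"jaw": -0.2},
    {"rx": 0,"ry": 0,"rz": 0,"x": 0,"y": 0,"z": 0,"jaw": -0.2},
    {"rx": 0,"ry": 0,"rz": 0,"x": 0,"y": 0,"z": 0,"jaw": -0.2},
  ],
  newtons=25,
)

```text
time_s: 25.4
eef_pos: [0.6672, 0.0397, 0.0352]
orientation: [-2.278, -2.163, 0.001]
wrist_force: [0.6, 0.7, -0.7]
grip_width: 0.0562
```

send_rows(
  moves=[
    {"rx": 0,"ry": 0,"rz": 0,"x": 0,"y": 0,"z": 0,"jaw": 0},
    {"rx": 0,"ry": 0,"rz": 0,"x": 0,"y": 0,"z": 0,"jaw": 0.15},
    {"rx": 0,"ry": 0,"rz": 0,"x": 0,"y": 0,"z": 0,"jaw": 0.3},
    {"rx": 0,"ry": 0,"rz": 0,"x": 0,"y": 0,"z": 0,"jaw": 0.5},
    {"rx": 0,"ry": 0,"rz": 0,"x": 0,"y": 0,"z": 0,"jaw": 0.5},
    {"rx": 0,"ry": 0,"rz": 0,"x": 0,"y": 0,"z": 0,"jaw": 0.5},
  ],
)

```text
time_s: 26.0
eef_pos: [0.6677, 0.0397, 0.036]
orientation: [2.278, 2.163, 0.001]
wrist_force: [-0.1, -0.8, -0.7]
grip_width: 0.0356
```

send_rows(
  moves=[
    {"rx": 0,"ry": 0,"rz": 0,"x": 0,"y": 0,"z": -1,"jaw": 0.5},
    {"rx": 0,"ry": 0,"rz": 0,"x": 0,"y": 0,"z": -2,"jaw": 0.5},
    {"rx": 0,"ry": 0,"rz": 0,"x": 0,"y": 0,"z": -3.5,"jaw": 0.5},
    {"rx": 0,"ry": 0,"rz": 0,"x": 0,"y": 0,"z": -3.5,"jaw": 0.5},
    {"rx": 0,"ry": 0,"rz": 0,"x": 2.59,"y": -2.05,"z": 0,"jaw": 0.5},
    {"rx": 0,"ry": 0,"rz": 0,"x": 2.59,"y": -2.05,"z": 0,"jaw": 0.5},
    {"rx": 0,"ry": 0,"rz": 0,"x": 2.59,"y": -2.05,"z": 0,"jaw": 0.5},
    {"rx": 0,"ry": 0,"rz": 0,"x": 2.59,"y": -2.05,"z": 0,"jaw": 0.5},
    {"rx": 0,"ry": 0,"rz": 0,"x": 2.59,"y": -2.05,"z": 0,"jaw": 0.5},
    {"rx": 0,"ry": 0,"rz": 0,"x": 2.59,"y": -2.05,"z": 0,"jaw": 0.5},
    {"rx": 0,"ry": 0,"rz": 0,"x": 2.59,"y": -2.05,"z": 0,"jaw": 0.5},
    {"rx": 0,"ry": 0,"rz": 0,"x": 2.59,"y": -2.05,"z": 0,"jaw": 0.5},
    {"rx": 0,"ry": 0,"rz": 0,"x": 2.59,"y": -2.05,"z": 0,"jaw": 0.5},
    {"rx": 0,"ry": 0,"rz": 0,"x": 2.59,"y": -2.05,"z": 0,"jaw": 0.5},
    {"rx": 0,"ry": 0,"rz": 0,"x": 2.59,"y": -2.05,"z": 0,"jaw": 0.5},
  ],
)

```text
time_s: 27.5
eef_pos: [0.4556, 0.3366, 0.1359]
orientation: [-2.278, -2.163, 0.002]
wrist_force: [0.8, 0.2, -2.4]
grip_width: 0.0357
```

send_rows(
  moves=[
    {"rx": 0,"ry": 0,"rz": -0.07,"x": 0,"y": 0,"z": 0,"jaw": 0.5},
    {"rx": 0,"ry": 0,"rz": -0.12,"x": 0,"y": 0,"z": 0,"jaw": 0.5},
    {"rx": 0,"ry": 0,"rz": -0.12,"x": 0,"y": 0,"z": 0,"jaw": 0.5},
    {"rx": 0,"ry": 0,"rz": -0.12,"x": 0,"y": 0,"z": 0,"jaw": 0.5},
    {"rx": 0,"ry": 0,"rz": -0.12,"x": 0,"y": 0,"z": 0,"jaw": 0.5},
    {"rx": 0,"ry": 0,"rz": -0.12,"x": 0,"y": 0,"z": 0,"jaw": 0.5},
    {"rx": 0,"ry": 0,"rz": -0.12,"x": 0,"y": 0,"z": 0,"jaw": 0.5},
    {"rx": 0,"ry": 0,"rz": -0.12,"x": 0,"y": 0,"z": 0,"jaw": 0.5},
    {"rx": 0,"ry": 0,"rz": -0.12,"x": 0,"y": 0,"z": 0,"jaw": 0.5},
    {"rx": 0,"ry": 0,"rz": -0.12,"x": 0,"y": 0,"z": 0,"jaw": 0.5},
    {"rx": 0,"ry": 0,"rz": -0.12,"x": 0,"y": 0,"z": 0,"jaw": 0.5},
    {"rx": 0,"ry": 0,"rz": -0.12,"x": 0,"y": 0,"z": 0,"jaw": 0.5},
    {"rx": 0,"ry": 0,"rz": -0.12,"x": 0,"y": 0,"z": 0,"jaw": 0.5},
    {"rx": 0,"ry": 0,"rz": -0.046,"x": 0,"y": 0,"z": 0,"jaw": 0.5},
    {"rx": 0,"ry": 0,"rz": 0,"x": 0,"y": 0,"z": 0,"jaw": 0.5},
    {"rx": 0,"ry": 0,"rz": 0,"x": 0,"y": 0,"z": 0,"jaw": 0.5},
  ],
)

```text
time_s: 29.1
eef_pos: [0.4567, 0.3358, 0.1358]
orientation: [-0.106, -3.139, 0.001]
wrist_force: [0.3, -0.1, -2.2]
grip_width: 0.0358
```

Run:
```python
from h import *
goto(.457,.336,.021)
im=vision.camera('top'); w=vision.camera('wrist'); m=vision.camera_model('top')
cv2.imwrite('pics/t6.png',np.vstack([cv2.resize(im[190:350,130:300],(425,400)),cv2.resize(w,(425,200))])) if 0 else None
a=cv2.resize(im[185:365,100:300],(400,360)); b=cv2.resize(w,(400,250)); cv2.imwrite('pics/t6.png',np.hstack([cv2.resize(im[190:350,120:290],(425,400)),cv2.resize(w,(375,234)).__class__ is None and a or np.pad(cv2.resize(w,(375,234)),((0,166),(0,0),(0,0)))]))
for r in spotter.spot_in('wrist','rolling_pin'): print(r['score'],c2w(vision.camera_model('wrist'),r['point']).round(3))
```

```text
t 29.1 p [0.4567 0.3358 0.1358] phi -0.0678 tilt [-0.001 -0.    -1.   ] F [ 0.3 -0.1 -2.2] w 0.0358 q [ 0.48  0.23  1.61 -0.    1.29 -1.02]
 tool delta cm [-0.03  0.03 11.48]
0.65 [0.408 0.335 0.174]
```

View pics/t6.png

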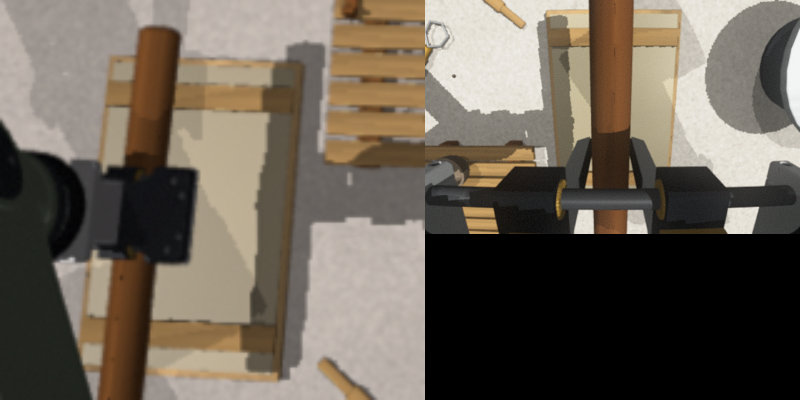

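The pin is held square over the board: its far end is at (159,30) in the left crop and it runs parallel to the board edges. Lowering.

send_rows(
  moves=[
    {"rx": 0,"ry": 0,"rz": 0,"x": 0,"y": 0,"z": 3,"jaw": 0.5},
    {"rx": 0,"ry": 0,"rz": 0,"x": 0,"y": 0,"z": 3,"jaw": 0.5},
    {"rx": 0,"ry": 0,"rz": 0,"x": 0,"y": 0,"z": 2.5,"jaw": 0.5},
    {"rx": 0,"ry": 0,"rz": 0,"x": 0,"y": 0,"z": 1.5,"jaw": 0.5},
    {"rx": 0,"ry": 0,"rz": 0,"x": 0,"y": 0,"z": 0.6,"jaw": 0.5},
    {"rx": 0,"ry": 0,"rz": 0,"x": 0,"y": 0,"z": 0.4,"jaw": 0.5},
    {"rx": 0,"ry": 0,"rz": 0,"x": 0,"y": 0,"z": 0.3,"jaw": 0.5},
    {"rx": 0,"ry": 0,"rz": 0,"x": 0,"y": 0,"z": 0.1,"jaw": 0.5},
    {"rx": 0,"ry": 0,"rz": 0,"x": 0,"y": 0,"z": 0.05,"jaw": 0.5},
    {"rx": 0,"ry": 0,"rz": 0,"x": 0,"y": 0,"z": 0,"jaw": 0.5},
    {"rx": 0,"ry": 0,"rz": 0,"x": 0,"y": 0,"z": 0,"jaw": 0.5},
  ],
)

```text
time_s: 30.35
eef_pos: [0.4575, 0.3361, 0.0219]
orientation: [0.105, 3.139, 0.001]
wrist_force: [-0.5, 1.0, -2.9]
grip_width: 0.0358
```

Run:
```python
from h import *
goto(.457,.336,.021)
```

```text
t 30.4 p [0.4575 0.3361 0.0219] phi -0.0668 tilt [ 0.001  0.    -1.   ] F [-0.5  1.  -2.9] w 0.0358 q [ 0.48  0.38  1.69 -0.    1.07 -1.02]
 tool delta cm [ 0.05 -0.02  0.09]
```

Not in contact yet (the force is still only the pin's weight), so I press down a little more.

send_rows(
  moves=[
    {"rx": 0,"ry": 0,"rz": 0,"x": 0,"y": 0,"z": 0.1,"jaw": 0.5},
    {"rx": 0,"ry": 0,"rz": 0,"x": 0,"y": 0,"z": 0.1,"jaw": 0.5},
    {"rx": 0,"ry": 0,"rz": 0,"x": 0,"y": 0,"z": 0,"jaw": 0.5},
    {"rx": 0,"ry": 0,"rz": 0,"x": 0,"y": 0,"z": 0,"jaw": 0.5},
  ],
)

```text
time_s: 30.75
eef_pos: [0.4575, 0.3362, 0.0209]
orientation: [0.105, 3.139, 0.0]
wrist_force: [-1.8, -1.6, 6.3]
grip_width: 0.0354
```

send_rows(
  moves=[
    {"rx": 0,"ry": 0,"rz": 0,"x": 0,"y": 0,"z": 0,"jaw": 0.1},
    {"rx": 0,"ry": 0,"rz": 0,"x": 0,"y": 0,"z": 0,"jaw": -0.3},
    {"rx": 0,"ry": 0,"rz": 0,"x": 0,"y": 0,"z": 0,"jaw": -0.3},
    {"rx": 0,"ry": 0,"rz": 0,"x": 0,"y": 0,"z": -2,"jaw": -0.3},
    {"rx": 0,"ry": 0,"rz": 0,"x": 0,"y": 0,"z": -5,"jaw": -0.3},
    {"rx": 0,"ry": 0,"rz": 0,"x": 0,"y": 0,"z": -5,"jaw": -0.3},
    {"rx": 0,"ry": 0,"rz": 0,"x": 0,"y": 0,"z": -5,"jaw": -0.3},
    {"rx": 0,"ry": 0,"rz": 0,"x": 0,"y": -5,"z": 0,"jaw": -0.3},
    {"rx": 0,"ry": 0,"rz": 0,"x": 0,"y": -5,"z": 0,"jaw": -0.3},
    {"rx": 0,"ry": 0,"rz": 0,"x": 0,"y": -5,"z": 0,"jaw": -0.3},
    {"rx": 0,"ry": 0,"rz": 0,"x": 0,"y": -5,"z": 0,"jaw": -0.3},
    {"rx": 0,"ry": 0,"rz": 0,"x": 0,"y": -5,"z": 0,"jaw": -0.3},
    {"rx": 0,"ry": 0,"rz": 0,"x": 0,"y": -5,"z": 0,"jaw": -0.3},
    {"rx": 0,"ry": 0,"rz": 0,"x": 0,"y": 0,"z": 0,"jaw": -0.3},
  ],
)

```text
time_s: 32.15
eef_pos: [0.437, 0.0312, 0.1895]
orientation: [0.119, 3.139, -0.004]
wrist_force: [-0.3, 0.1, 0.0]
grip_width: 0.0609
```

Run:
```python
from h import *
goto(.5353,-.3413,.195)
im=vision.camera('top'); m=vision.camera_model('top')
cv2.imwrite('pics/t7.png',cv2.resize(im[190:350,130:270],(700,800))[:600] if 0 else cv2.resize(im[195:350,140:260],None,fx=3.8,fy=3.8,interpolation=cv2.INTER_CUBIC))
for r in spotter.outline_of('top','rolling_pin'):
    c=max(cv2.findContours(r['mask'].astype(np.uint8),0,1)[0],key=len); W=np.array([ray(m,p[0],.045)[:2] for p in c]).astype(np.float32)
    print(r['score'],cv2.minAreaRect(W))
for r in spotter.outline_of('top','slab_board'):
    c=max(cv2.findContours(r['mask'].astype(np.uint8),0,1)[0],key=len); W=np.array([ray(m,p[0],.015)[:2] for p in c]).astype(np.float32)
    print(r['score'],cv2.minAreaRect(W))
```

```text
t 32.1 p [0.437  0.0312 0.1895] phi -0.0756 tilt [ 0.001 -0.002 -1.   ] F [-0.3  0.1  0. ] w 0.0609 q [-0.12 -0.1   1.85 -0.    1.39 -1.62]
 tool delta cm [-12.62 -36.4   -0.46]
0.56 ((0.45566338300704956, 0.33303454518318176), (0.04255121946334839, 0.3239898681640625), 85.41673278808594)
0.66 ((0.4538336992263794, 0.28054195642471313), (0.09226203709840775, 0.30935245752334595), 87.31263732910156)
0.47 ((0.539053201675415, -0.3576049506664276), (0.07447779923677444, 0.07549598813056946), 59.05326843261719)
```

View pics/t7.png

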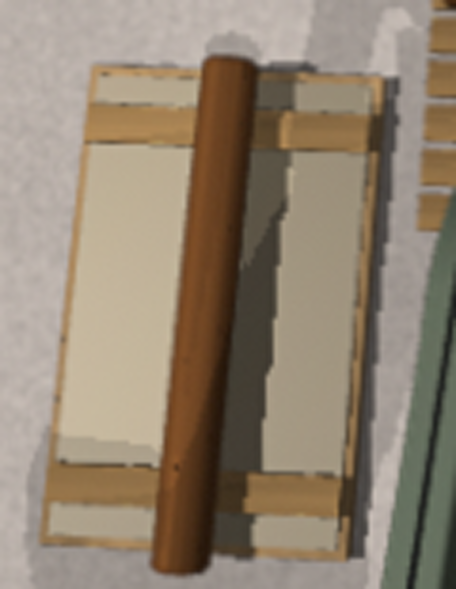

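The pin lies across both strips. Its centre measures (0.456, 0.333) against the board's (0.457, 0.336), with about 1° of yaw difference. Next I bring the vase back first.

send_rows(
  moves=[
    {"rx": 0,"ry": 0,"rz": -0.015,"x": 0,"y": 0,"z": 0,"jaw": -0.3},
    {"rx": 0,"ry": 0,"rz": 0,"x": -1.17,"y": -3.73,"z": 0,"jaw": -0.3},
    {"rx": 0,"ry": 0,"rz": 0,"x": -1.17,"y": -3.73,"z": 0,"jaw": -0.3},
    {"rx": 0,"ry": 0,"rz": 0,"x": -1.17,"y": -3.73,"z": 0,"jaw": -0.3},
    {"rx": 0,"ry": 0,"rz": 0,"x": -1.17,"y": -3.73,"z": 0,"jaw": -0.3},
    {"rx": 0,"ry": 0,"rz": 0,"x": -1.17,"y": -3.73,"z": 0,"jaw": -0.3},
    {"rx": 0,"ry": 0,"rz": 0,"x": -1.17,"y": -3.73,"z": 0,"jaw": -0.3},
    {"rx": 0,"ry": 0,"rz": 0,"x": -1.17,"y": -3.73,"z": 0,"jaw": -0.3},
    {"rx": 0,"ry": 0,"rz": 0,"x": -1.17,"y": -3.73,"z": 0,"jaw": -0.3},
    {"rx": 0,"ry": 0,"rz": 0,"x": -1.17,"y": -3.73,"z": 0,"jaw": -0.3},
    {"rx": 0,"ry": 0,"rz": 0,"x": -1.17,"y": -3.73,"z": 0,"jaw": -0.3},
    {"rx": 0,"ry": 0,"rz": 0,"x": 0,"y": 0,"z": 0,"jaw": -0.3},
    {"rx": 0,"ry": 0,"rz": 0,"x": 0,"y": 0,"z": 0,"jaw": -0.3},
    {"rx": 0,"ry": 0,"rz": 0,"x": 0,"y": 0,"z": 0,"jaw": -0.3},
  ],
)

```text
time_s: 33.7
eef_pos: [0.5352, -0.3397, 0.1889]
orientation: [-0.077, -3.14, -0.002]
wrist_force: [-0.4, 0.2, -0.1]
grip_width: 0.0611
```

Run:
```python
from h import *
goto(.5353,-.3413,.0969)
```

```text
t 33.7 p [ 0.5352 -0.3397  0.1889] phi -0.0489 tilt [-0.001  0.001 -1.   ] F [-0.4  0.2 -0.1] w 0.0611 q [-0.7   0.33  1.38  0.    1.43 -2.22]
 tool delta cm [-0.03 -0.17  9.2 ]
```

send_rows(
  moves=[
    {"rx": 0,"ry": 0,"rz": 0,"x": 0,"y": -0.1,"z": 2.5,"jaw": -0.3},
    {"rx": 0,"ry": 0,"rz": 0,"x": 0,"y": 0,"z": 2.5,"jaw": -0.3},
    {"rx": 0,"ry": 0,"rz": 0,"x": 0,"y": 0,"z": 2.5,"jaw": -0.3},
    {"rx": 0,"ry": 0,"rz": 0,"x": 0,"y": 0,"z": 1.5,"jaw": -0.2},
    {"rx": 0,"ry": 0,"rz": 0,"x": 0,"y": 0,"z": 0.2,"jaw": -0.1},
    {"rx": 0,"ry": 0,"rz": 0,"x": 0,"y": 0,"z": 0,"jaw": 0.1},
    {"rx": 0,"ry": 0,"rz": 0,"x": 0,"y": 0,"z": 0,"jaw": 0.25},
    {"rx": 0,"ry": 0,"rz": 0,"x": 0,"y": 0,"z": 0,"jaw": 0.35},
    {"rx": 0,"ry": 0,"rz": 0,"x": 0,"y": 0,"z": 0,"jaw": 0.7},
    {"rx": 0,"ry": 0,"rz": 0,"x": 0,"y": 0,"z": 0,"jaw": 0.7},
    {"rx": 0,"ry": 0,"rz": 0,"x": 0,"y": 0,"z": 0,"jaw": 0.7},
    {"rx": 0,"ry": 0,"rz": 0,"x": 0,"y": 0,"z": 0,"jaw": 0.7},
  ],
  newtons=20,
)

```text
time_s: 34.9
eef_pos: [0.5355, -0.3433, 0.0988]
orientation: [0.081, 3.138, -0.002]
wrist_force: [0.2, 2.4, 5.8]
grip_width: 0.0271
```

Run:
```python
from h import *
p=telemetry.sense()['eef_pos']
goto(.612,.131,p[2]+.015)
```

```text
t 34.9 p [ 0.5355 -0.3433  0.0988] phi -0.0518 tilt [ 0.002 -0.001 -1.   ] F [0.2 2.4 5.8] w 0.0271 q [-0.71  0.41  1.47  0.    1.26 -2.23]
 tool delta cm [-5.19 47.77 -1.53]
```

send_rows(
  moves=[
    {"rx": 0,"ry": 0,"rz": 0,"x": 0,"y": 0,"z": -1,"jaw": 0.7},
    {"rx": 0,"ry": 0,"rz": 0,"x": 0,"y": 0,"z": -3,"jaw": 0.7},
    {"rx": 0,"ry": 0,"rz": 0,"x": 0,"y": 0,"z": -3.5,"jaw": 0.7},
    {"rx": 0,"ry": 0,"rz": 0,"x": -0.2,"y": 1.6,"z": 0,"jaw": 0.7},
    {"rx": 0,"ry": 0,"rz": 0,"x": -0.345,"y": 3.185,"z": 0,"jaw": 0.7},
    {"rx": 0,"ry": 0,"rz": 0,"x": -0.345,"y": 3.185,"z": 0,"jaw": 0.7},
    {"rx": 0,"ry": 0,"rz": 0,"x": -0.345,"y": 3.185,"z": 0,"jaw": 0.7},
    {"rx": 0,"ry": 0,"rz": 0,"x": -0.345,"y": 3.185,"z": 0,"jaw": 0.7},
    {"rx": 0,"ry": 0,"rz": 0,"x": -0.345,"y": 3.185,"z": 0,"jaw": 0.7},
    {"rx": 0,"ry": 0,"rz": 0,"x": -0.345,"y": 3.185,"z": 0,"jaw": 0.7},
    {"rx": 0,"ry": 0,"rz": 0,"x": -0.345,"y": 3.185,"z": 0,"jaw": 0.7},
    {"rx": 0,"ry": 0,"rz": 0,"x": -0.345,"y": 3.185,"z": 0,"jaw": 0.7},
    {"rx": 0,"ry": 0,"rz": 0,"x": -0.345,"y": 3.185,"z": 0,"jaw": 0.7},
    {"rx": 0,"ry": 0,"rz": 0,"x": -0.345,"y": 3.185,"z": 0,"jaw": 0.7},
    {"rx": 0,"ry": 0,"rz": 0,"x": -0.345,"y": 3.185,"z": 0,"jaw": 0.7},
    {"rx": 0,"ry": 0,"rz": 0,"x": -0.345,"y": 3.185,"z": 0,"jaw": 0.7},
    {"rx": 0,"ry": 0,"rz": 0,"x": -0.345,"y": 3.185,"z": 0,"jaw": 0.7},
    {"rx": 0,"ry": 0,"rz": 0,"x": -0.345,"y": 3.185,"z": 0,"jaw": 0.7},
    {"rx": 0,"ry": 0,"rz": 0,"x": -0.15,"y": 1.6,"z": 0,"jaw": 0.7},
    {"rx": 0,"ry": 0,"rz": 0,"x": 0,"y": 0,"z": 1,"jaw": 0.7},
  ],
)

```text
time_s: 36.9
eef_pos: [0.611, 0.134, 0.162]
orientation: [0.076, 3.14, 0.0]
wrist_force: [0.8, -0.2, -2.1]
grip_width: 0.0268
```

send_rows(
  moves=[
    {"rx": 0,"ry": 0,"rz": 0,"x": 0,"y": 0,"z": 2,"jaw": 0.7},
    {"rx": 0,"ry": 0,"rz": 0,"x": 0,"y": 0,"z": 1.7,"jaw": 0.7},
    {"rx": 0,"ry": 0,"rz": 0,"x": 0,"y": 0,"z": 0.6,"jaw": 0.7},
    {"rx": 0,"ry": 0,"rz": 0,"x": 0,"y": 0,"z": 0.3,"jaw": 0.7},
    {"rx": 0,"ry": 0,"rz": 0,"x": 0,"y": 0,"z": 0.2,"jaw": 0.7},
    {"rx": 0,"ry": 0,"rz": 0,"x": 0,"y": 0,"z": 0.1,"jaw": 0.7},
    {"rx": 0,"ry": 0,"rz": 0,"x": 0,"y": 0,"z": 0,"jaw": 0.7},
    {"rx": 0,"ry": 0,"rz": 0,"x": 0,"y": 0,"z": 0,"jaw": 0.7},
  ],
)

```text
time_s: 37.7
eef_pos: [0.6116, 0.1316, 0.1142]
orientation: [0.081, 3.139, 0.0]
wrist_force: [-0.5, 0.7, -2.7]
grip_width: 0.0272
```

Run:
```python
from h import *
goto(.612,.131,.1138)
```

```text
t 37.7 p [0.6116 0.1316 0.1142] phi -0.0518 tilt [ 0.001  0.    -1.   ] F [-0.5  0.7 -2.7] w 0.0272 q [ 0.07  0.37  1.48 -0.    1.29 -1.45]
 tool delta cm [-0.04 -0.06  0.04]
```

send_rows(
  moves=[
    {"rx": 0,"ry": 0,"rz": 0,"x": 0,"y": 0,"z": 0.1,"jaw": 0.7},
    {"rx": 0,"ry": 0,"rz": 0,"x": 0,"y": 0,"z": 0.1,"jaw": 0.7},
    {"rx": 0,"ry": 0,"rz": 0,"x": 0,"y": 0,"z": 0,"jaw": 0.7},
    {"rx": 0,"ry": 0,"rz": 0,"x": 0,"y": 0,"z": 0,"jaw": 0.7},
  ],
)

```text
time_s: 38.1
eef_pos: [0.6127, 0.1319, 0.1138]
orientation: [0.081, 3.137, 0.001]
wrist_force: [-1.4, 0.3, 5.8]
grip_width: 0.0268
```

send_rows(
  moves=[
    {"rx": 0,"ry": 0,"rz": 0,"x": 0,"y": 0,"z": 0,"jaw": 0.3},
    {"rx": 0,"ry": 0,"rz": 0,"x": 0,"y": 0,"z": 0,"jaw": 0},
    {"rx": 0,"ry": 0,"rz": 0,"x": 0,"y": 0,"z": 0,"jaw": -0.2},
    {"rx": 0,"ry": 0,"rz": 0,"x": 0,"y": 0,"z": -1.5,"jaw": -0.2},
    {"rx": 0,"ry": 0,"rz": 0,"x": 0,"y": 0,"z": -3.5,"jaw": -0.2},
    {"rx": 0,"ry": 0,"rz": 0,"x": 0,"y": 0,"z": -3.5,"jaw": -0.2},
    {"rx": 0,"ry": 0,"rz": 0,"x": 0,"y": 0,"z": -0.5,"jaw": -0.2},
  ],
)

```text
time_s: 38.8
eef_pos: [0.6148, 0.1319, 0.2083]
orientation: [0.081, 3.129, 0.002]
wrist_force: [0.2, 0.9, 0.8]
grip_width: 0.0563
```

send_rows(
  moves=[
    {"rx": 0,"ry": 0,"rz": 0,"x": 1.09,"y": -3.75,"z": 0,"jaw": -0.57},
    {"rx": 0,"ry": 0,"rz": 0,"x": 1.09,"y": -3.75,"z": 0,"jaw": -0.57},
    {"rx": 0,"ry": 0,"rz": 0,"x": 1.09,"y": -3.75,"z": 0,"jaw": -0.57},
    {"rx": 0,"ry": 0,"rz": 0,"x": 1.09,"y": -3.75,"z": 0,"jaw": -0.57},
    {"rx": 0,"ry": 0,"rz": 0,"x": 1.09,"y": -3.75,"z": 0,"jaw": -0.57},
    {"rx": 0,"ry": 0,"rz": 0,"x": 1.09,"y": -3.75,"z": 0,"jaw": -0.57},
    {"rx": 0,"ry": 0,"rz": 0,"x": 1.09,"y": -3.75,"z": 0,"jaw": -0.57},
    {"rx": 0,"ry": 0,"rz": 0,"x": 1.09,"y": -3.75,"z": 0,"jaw": -0.57},
    {"rx": 0,"ry": 0,"rz": 0,"x": 1.09,"y": -3.75,"z": 0,"jaw": -0.57},
    {"rx": 0,"ry": 0,"rz": 0,"x": 1.09,"y": -3.75,"z": 0,"jaw": -0.57},
    {"rx": 0,"ry": 0,"rz": 0,"x": 1.09,"y": -3.75,"z": 0,"jaw": -0.57},
    {"rx": 0,"ry": 0,"rz": 0,"x": 1.09,"y": -3.75,"z": 0,"jaw": -0.57},
    {"rx": 0,"ry": 0,"rz": 0,"x": 1.09,"y": -3.75,"z": 0,"jaw": -0.57},
    {"rx": 0,"ry": 0,"rz": 0,"x": 0,"y": 0,"z": 0,"jaw": -0.57},
    {"rx": 0,"ry": 0,"rz": 0,"x": 0,"y": 0,"z": 0,"jaw": -0.57},
    {"rx": 0,"ry": 0,"rz": 0,"x": 0,"y": 0,"z": 0,"jaw": -0.57},
  ],
)

```text
time_s: 40.4
eef_pos: [0.4444, -0.3468, 0.201]
orientation: [-0.08, -3.14, -0.002]
wrist_force: [-0.4, -0.2, 0.1]
grip_width: 0.074
```

Run:
```python
from h import *
goto(.4461,-.3475,.0642)
```

```text
t 40.4 p [ 0.4444 -0.3468  0.201 ] phi -0.0511 tilt [-0.     0.001 -1.   ] F [-0.4 -0.2  0.1] w 0.074 q [-0.82  0.17  1.55  0.    1.42 -2.34]
 tool delta cm [-0.18 -0.07 13.68]
```

send_rows(
  moves=[
    {"rx": 0,"ry": 0,"rz": 0,"x": -0.15,"y": -0.05,"z": 3,"jaw": -0.57},
    {"rx": 0,"ry": 0,"rz": 0,"x": 0,"y": 0,"z": 3,"jaw": -0.57},
    {"rx": 0,"ry": 0,"rz": 0,"x": 0,"y": 0,"z": 3,"jaw": -0.57},
    {"rx": 0,"ry": 0,"rz": 0,"x": 0,"y": 0,"z": 3,"jaw": -0.57},
    {"rx": 0,"ry": 0,"rz": 0,"x": 0,"y": 0,"z": 1.5,"jaw": -0.57},
    {"rx": 0,"ry": 0,"rz": 0,"x": 0,"y": 0,"z": 0.2,"jaw": -0.5},
    {"rx": 0,"ry": 0,"rz": 0,"x": 0,"y": 0,"z": 0,"jaw": -0.35},
    {"rx": 0,"ry": 0,"rz": 0,"x": 0,"y": 0,"z": 0,"jaw": -0.25},
    {"rx": 0,"ry": 0,"rz": 0,"x": 0,"y": 0,"z": 0,"jaw": 0.1},
    {"rx": 0,"ry": 0,"rz": 0,"x": 0,"y": 0,"z": 0,"jaw": 0.1},
    {"rx": 0,"ry": 0,"rz": 0,"x": 0,"y": 0,"z": 0,"jaw": 0.1},
    {"rx": 0,"ry": 0,"rz": 0,"x": 0,"y": 0,"z": 0,"jaw": 0.1},
  ],
  newtons=15,
)

```text
time_s: 41.6
eef_pos: [0.447, -0.3489, 0.0662]
orientation: [0.081, 3.138, -0.002]
wrist_force: [1.3, 3.2, 5.7]
grip_width: 0.0583
```

Run:
```python
from h import *
p=telemetry.sense()['eef_pos']
goto(.607,.0388,p[2]+.015)
```

```text
t 41.6 p [ 0.447  -0.3489  0.0662] phi -0.0519 tilt [ 0.003 -0.001 -1.   ] F [1.3 3.2 5.7] w 0.0583 q [-0.82  0.31  1.67  0.    1.15 -2.34]
 tool delta cm [-13.97  39.54  -1.5 ]
```

send_rows(
  moves=[
    {"rx": 0,"ry": 0,"rz": 0,"x": 0,"y": 0,"z": -1,"jaw": 0.1},
    {"rx": 0,"ry": 0,"rz": 0,"x": 0,"y": 0,"z": -3,"jaw": 0.1},
    {"rx": 0,"ry": 0,"rz": 0,"x": 0,"y": 0,"z": -3.5,"jaw": 0.1},
    {"rx": 0,"ry": 0,"rz": 0,"x": -0.55,"y": 1.5,"z": 0,"jaw": 0.1},
    {"rx": 0,"ry": 0,"rz": 0,"x": -1.08,"y": 3.04,"z": 0,"jaw": 0.1},
    {"rx": 0,"ry": 0,"rz": 0,"x": -1.08,"y": 3.04,"z": 0,"jaw": 0.1},
    {"rx": 0,"ry": 0,"rz": 0,"x": -1.08,"y": 3.04,"z": 0,"jaw": 0.1},
    {"rx": 0,"ry": 0,"rz": 0,"x": -1.08,"y": 3.04,"z": 0,"jaw": 0.1},
    {"rx": 0,"ry": 0,"rz": 0,"x": -1.08,"y": 3.04,"z": 0,"jaw": 0.1},
    {"rx": 0,"ry": 0,"rz": 0,"x": -1.08,"y": 3.04,"z": 0,"jaw": 0.1},
    {"rx": 0,"ry": 0,"rz": 0,"x": -1.08,"y": 3.04,"z": 0,"jaw": 0.1},
    {"rx": 0,"ry": 0,"rz": 0,"x": -1.08,"y": 3.04,"z": 0,"jaw": 0.1},
    {"rx": 0,"ry": 0,"rz": 0,"x": -1.08,"y": 3.04,"z": 0,"jaw": 0.1},
    {"rx": 0,"ry": 0,"rz": 0,"x": -1.08,"y": 3.04,"z": 0,"jaw": 0.1},
    {"rx": 0,"ry": 0,"rz": 0,"x": -1.08,"y": 3.04,"z": 0,"jaw": 0.1},
    {"rx": 0,"ry": 0,"rz": 0,"x": -1.08,"y": 3.04,"z": 0,"jaw": 0.1},
    {"rx": 0,"ry": 0,"rz": 0,"x": -0.55,"y": 1.5,"z": 0,"jaw": 0.1},
    {"rx": 0,"ry": 0,"rz": 0,"x": 0,"y": 0,"z": 0,"jaw": 0.1},
    {"rx": 0,"ry": 0,"rz": 0,"x": 0,"y": 0,"z": 1,"jaw": 0.1},
    {"rx": 0,"ry": 0,"rz": 0,"x": 0,"y": 0,"z": 2,"jaw": 0.1},
  ],
)

```text
time_s: 43.6
eef_pos: [0.6077, 0.0369, 0.1102]
orientation: [0.083, 3.137, -0.002]
wrist_force: [0.7, -0.8, -2.1]
grip_width: 0.0582
```

send_rows(
  moves=[
    {"rx": 0,"ry": 0,"rz": 0,"x": 0,"y": 0,"z": 1.8,"jaw": 0.1},
    {"rx": 0,"ry": 0,"rz": 0,"x": 0,"y": 0,"z": 0.6,"jaw": 0.1},
    {"rx": 0,"ry": 0,"rz": 0,"x": 0,"y": 0,"z": 0.3,"jaw": 0.1},
    {"rx": 0,"ry": 0,"rz": 0,"x": 0,"y": 0,"z": 0.2,"jaw": 0.1},
    {"rx": 0,"ry": 0,"rz": 0,"x": 0,"y": 0,"z": 0.1,"jaw": 0.1},
    {"rx": 0,"ry": 0,"rz": 0,"x": 0,"y": 0,"z": 0,"jaw": 0.1},
    {"rx": 0,"ry": 0,"rz": 0,"x": 0,"y": 0,"z": 0,"jaw": 0.1},
  ],
)

```text
time_s: 44.3
eef_pos: [0.6079, 0.0378, 0.0817]
orientation: [0.082, 3.137, -0.002]
wrist_force: [-2.2, 0.4, 5.5]
grip_width: 0.0582
```

Run:
```python
from h import *
goto(.607,.0388,.0812)
```

```text
t 44.3 p [0.6079 0.0378 0.0817] phi -0.0521 tilt [ 0.003 -0.001 -1.   ] F [-2.2  0.4  5.5] w 0.0582 q [-0.08  0.37  1.55 -0.    1.21 -1.6 ]
 tool delta cm [0.09 0.09 0.05]
```

send_rows(
  moves=[
    {"rx": 0,"ry": 0,"rz": 0,"x": 0,"y": 0,"z": 0,"jaw": -0.4},
    {"rx": 0,"ry": 0,"rz": 0,"x": 0,"y": 0,"z": 0,"jaw": -0.55},
    {"rx": 0,"ry": 0,"rz": 0,"x": 0,"y": 0,"z": 0,"jaw": -0.55},
    {"rx": 0,"ry": 0,"rz": 0,"x": 0,"y": 0,"z": -1.5,"jaw": -0.55},
    {"rx": 0,"ry": 0,"rz": 0,"x": 0,"y": 0,"z": -3.5,"jaw": -0.55},
    {"rx": 0,"ry": 0,"rz": 0,"x": 0,"y": 0,"z": -4,"jaw": -0.55},
    {"rx": 0,"ry": 0,"rz": 0,"x": 0,"y": 0,"z": -2,"jaw": -0.55},
  ],
)

```text
time_s: 45.0
eef_pos: [0.609, 0.0384, 0.1947]
orientation: [0.081, 3.133, -0.001]
wrist_force: [0.4, 0.3, 0.4]
grip_width: 0.073
```

send_rows(
  moves=[
    {"rx": 0,"ry": 0,"rz": 0,"x": 1.92,"y": -3.37,"z": 0,"jaw": -0.7},
    {"rx": 0,"ry": 0,"rz": 0,"x": 1.92,"y": -3.37,"z": 0,"jaw": -0.7},
    {"rx": 0,"ry": 0,"rz": 0,"x": 1.92,"y": -3.37,"z": 0,"jaw": -0.7},
    {"rx": 0,"ry": 0,"rz": 0,"x": 1.92,"y": -3.37,"z": 0,"jaw": -0.7},
    {"rx": 0,"ry": 0,"rz": 0,"x": 1.92,"y": -3.37,"z": 0,"jaw": -0.7},
    {"rx": 0,"ry": 0,"rz": 0,"x": 1.92,"y": -3.37,"z": 0,"jaw": -0.7},
    {"rx": 0,"ry": 0,"rz": 0,"x": 1.92,"y": -3.37,"z": 0,"jaw": -0.7},
    {"rx": 0,"ry": 0,"rz": 0,"x": 1.92,"y": -3.37,"z": 0,"jaw": -0.7},
    {"rx": 0,"ry": 0,"rz": 0,"x": 1.92,"y": -3.37,"z": 0,"jaw": -0.7},
    {"rx": 0,"ry": 0,"rz": 0,"x": 1.92,"y": -3.37,"z": 0,"jaw": -0.7},
    {"rx": 0,"ry": 0,"rz": 0,"x": 1.92,"y": -3.37,"z": 0,"jaw": -0.7},
    {"rx": 0,"ry": 0,"rz": 0,"x": 1.92,"y": -3.37,"z": 0,"jaw": -0.7},
    {"rx": 0,"ry": 0,"rz": 0,"x": 0,"y": 0,"z": 0,"jaw": -0.7},
    {"rx": 0,"ry": 0,"rz": 0,"x": 0,"y": 0,"z": 0,"jaw": -0.7},
    {"rx": 0,"ry": 0,"rz": 0,"x": 0,"y": 0,"z": 0,"jaw": -0.7},
  ],
)

```text
time_s: 46.5
eef_pos: [0.3561, -0.3528, 0.1898]
orientation: [0.08, 3.14, -0.0]
wrist_force: [0.3, 0.5, 0.5]
grip_width: 0.0803
```

Run:
```python
from h import *
goto(.3561,-.3535,.0561)
```

```text
t 46.5 p [ 0.3561 -0.3528  0.1898] phi -0.0511 tilt [ 0.001 -0.    -1.   ] F [0.3 0.5 0.5] w 0.0803 q [-0.95  0.04  1.71  0.    1.38 -2.47]
 tool delta cm [ 1.000e-02 -7.000e-02  1.337e+01]
```

send_rows(
  moves=[
    {"rx": 0,"ry": 0,"rz": 0,"x": 0,"y": -0.05,"z": 3,"jaw": -0.7},
    {"rx": 0,"ry": 0,"rz": 0,"x": 0,"y": 0,"z": 3,"jaw": -0.7},
    {"rx": 0,"ry": 0,"rz": 0,"x": 0,"y": 0,"z": 3,"jaw": -0.7},
    {"rx": 0,"ry": 0,"rz": 0,"x": 0,"y": 0,"z": 3,"jaw": -0.7},
    {"rx": 0,"ry": 0,"rz": 0,"x": 0,"y": 0,"z": 1.3,"jaw": -0.7},
    {"rx": 0,"ry": 0,"rz": 0,"x": 0,"y": 0,"z": 0,"jaw": -0.55},
    {"rx": 0,"ry": 0,"rz": 0,"x": 0,"y": 0,"z": 0,"jaw": -0.45},
    {"rx": 0,"ry": 0,"rz": 0,"x": 0,"y": 0,"z": 0,"jaw": 0},
    {"rx": 0,"ry": 0,"rz": 0,"x": 0,"y": 0,"z": 0,"jaw": 0},
    {"rx": 0,"ry": 0,"rz": 0,"x": 0,"y": 0,"z": 0,"jaw": 0},
    {"rx": 0,"ry": 0,"rz": 0,"x": 0,"y": 0,"z": 0,"jaw": 0},
  ],
)

```text
time_s: 47.6
eef_pos: [0.3565, -0.3549, 0.0579]
orientation: [0.082, 3.138, -0.003]
wrist_force: [1.7, 0.9, 4.4]
grip_width: 0.0672
```

Run:
```python
from h import *
p=telemetry.sense()['eef_pos']
goto(.599,-.058,p[2]+.015)
```

```text
t 47.6 p [ 0.3565 -0.3549  0.0579] phi -0.0519 tilt [ 0.002 -0.002 -1.   ] F [1.7 0.9 4.4] w 0.0672 q [-0.96  0.2   1.84  0.    1.1  -2.47]
 tool delta cm [-22.68  30.91  -1.51]
```

send_rows(
  moves=[
    {"rx": 0,"ry": 0,"rz": 0,"x": 0,"y": 0,"z": -1,"jaw": 0},
    {"rx": 0,"ry": 0,"rz": 0,"x": 0,"y": 0,"z": -3,"jaw": 0},
    {"rx": 0,"ry": 0,"rz": 0,"x": 0,"y": 0,"z": -3.5,"jaw": 0},
    {"rx": 0,"ry": 0,"rz": 0,"x": -0.95,"y": 1.28,"z": 0,"jaw": 0},
    {"rx": 0,"ry": 0,"rz": 0,"x": -1.89,"y": 2.57,"z": 0,"jaw": 0},
    {"rx": 0,"ry": 0,"rz": 0,"x": -1.89,"y": 2.57,"z": 0,"jaw": 0},
    {"rx": 0,"ry": 0,"rz": 0,"x": -1.89,"y": 2.57,"z": 0,"jaw": 0},
    {"rx": 0,"ry": 0,"rz": 0,"x": -1.89,"y": 2.57,"z": 0,"jaw": 0},
    {"rx": 0,"ry": 0,"rz": 0,"x": -1.89,"y": 2.57,"z": 0,"jaw": 0},
    {"rx": 0,"ry": 0,"rz": 0,"x": -1.89,"y": 2.57,"z": 0,"jaw": 0},
    {"rx": 0,"ry": 0,"rz": 0,"x": -1.89,"y": 2.57,"z": 0,"jaw": 0},
    {"rx": 0,"ry": 0,"rz": 0,"x": -1.89,"y": 2.57,"z": 0,"jaw": 0},
    {"rx": 0,"ry": 0,"rz": 0,"x": -1.89,"y": 2.57,"z": 0,"jaw": 0},
    {"rx": 0,"ry": 0,"rz": 0,"x": -1.89,"y": 2.57,"z": 0,"jaw": 0},
    {"rx": 0,"ry": 0,"rz": 0,"x": -1.89,"y": 2.57,"z": 0,"jaw": 0},
    {"rx": 0,"ry": 0,"rz": 0,"x": -0.95,"y": 1.28,"z": 0,"jaw": 0},
    {"rx": 0,"ry": 0,"rz": 0,"x": 0,"y": 0,"z": 0,"jaw": 0},
    {"rx": 0,"ry": 0,"rz": 0,"x": 0,"y": 0,"z": 1,"jaw": 0},
    {"rx": 0,"ry": 0,"rz": 0,"x": 0,"y": 0,"z": 2,"jaw": 0},
  ],
)

```text
time_s: 49.5
eef_pos: [0.5988, -0.0595, 0.1024]
orientation: [0.083, 3.137, -0.003]
wrist_force: [0.1, 0.6, -1.6]
grip_width: 0.0668
```

send_rows(
  moves=[
    {"rx": 0,"ry": 0,"rz": 0,"x": 0,"y": 0,"z": 1.8,"jaw": 0},
    {"rx": 0,"ry": 0,"rz": 0,"x": 0,"y": 0,"z": 0.6,"jaw": 0},
    {"rx": 0,"ry": 0,"rz": 0,"x": 0,"y": 0,"z": 0.3,"jaw": 0},
    {"rx": 0,"ry": 0,"rz": 0,"x": 0,"y": 0,"z": 0.2,"jaw": 0},
    {"rx": 0,"ry": 0,"rz": 0,"x": 0,"y": 0,"z": 0.1,"jaw": 0},
    {"rx": 0,"ry": 0,"rz": 0,"x": 0,"y": 0,"z": 0,"jaw": 0},
    {"rx": 0,"ry": 0,"rz": 0,"x": 0,"y": 0,"z": 0,"jaw": 0},
  ],
)

```text
time_s: 50.2
eef_pos: [0.5979, -0.0587, 0.0735]
orientation: [-0.082, -3.14, 0.002]
wrist_force: [-4.8, -0.3, 4.9]
grip_width: 0.0667
```

Run:
```python
from h import *
goto(.599,-.058,.0729)
```

```text
t 50.2 p [ 0.5979 -0.0587  0.0735] phi -0.0519 tilt [-0.    -0.001 -1.   ] F [-4.8 -0.3  4.9] w 0.0667 q [-0.24  0.37  1.58 -0.    1.19 -1.76]
 tool delta cm [-0.11  0.08  0.06]
```

send_rows(
  moves=[
    {"rx": 0,"ry": 0,"rz": 0,"x": 0,"y": 0,"z": 0,"jaw": -0.45},
    {"rx": 0,"ry": 0,"rz": 0,"x": 0,"y": 0,"z": 0,"jaw": -0.6},
    {"rx": 0,"ry": 0,"rz": 0,"x": 0,"y": 0,"z": 0,"jaw": -0.6},
    {"rx": 0,"ry": 0,"rz": 0,"x": 0,"y": 0,"z": -1.5,"jaw": -0.6},
    {"rx": 0,"ry": 0,"rz": 0,"x": 0,"y": 0,"z": -3.5,"jaw": -0.6},
    {"rx": 0,"ry": 0,"rz": 0,"x": 0,"y": 0,"z": -4.5,"jaw": -0.6},
    {"rx": 0,"ry": 0,"rz": 0,"x": 0,"y": 0,"z": -4,"jaw": -0.6},
    {"rx": 0,"ry": 0,"rz": 0,"x": 1.5,"y": -4,"z": 0,"jaw": -0.6},
    {"rx": 0,"ry": 0,"rz": 0,"x": 1.5,"y": -4,"z": 0,"jaw": -0.6},
    {"rx": 0,"ry": 0,"rz": 0,"x": 1.5,"y": -4,"z": 0,"jaw": -0.6},
    {"rx": 0,"ry": 0,"rz": 0,"x": 1.5,"y": -4,"z": 0,"jaw": -0.6},
    {"rx": 0,"ry": 0,"rz": 0,"x": 1.5,"y": -4,"z": 0,"jaw": -0.6},
    {"rx": 0,"ry": 0,"rz": 0,"x": 1.5,"y": -4,"z": 0,"jaw": -0.6},
    {"rx": 0,"ry": 0,"rz": 0,"x": 1.5,"y": -4,"z": 0,"jaw": -0.6},
    {"rx": 0,"ry": 0,"rz": 0,"x": 0,"y": 0,"z": 0,"jaw": -0.6},
    {"rx": 0,"ry": 0,"rz": 0,"x": 0,"y": 0,"z": 0,"jaw": -0.6},
  ],
)

```text
time_s: 51.8
eef_pos: [0.4787, -0.3327, 0.2072]
orientation: [0.085, 3.139, -0.0]
wrist_force: [-0.5, 0.2, 0.1]
grip_width: 0.075
```

Run:
```python
from h import *
goto(.599,-.058,.0729)
im=vision.camera('top'); m=vision.camera_model('top'); o=cv2.imread('pics/top0.png')
f=lambda i: cv2.resize(i[165:270,240:395],None,fx=4,fy=4,interpolation=cv2.INTER_CUBIC)
c=cv2.resize(im[165:350,140:395],None,fx=2.2,fy=2.2)
def mid(i):
    A,B=f(o),f(im); return cv2.addWeighted(A,.5,B,.5,0)
A=f(o); 
cv2.imwrite('pics/f8.png',np.vstack([f(im)[:300],A[:300]]))
# template displacement of each pot
for n,(x,y,w,h) in dict(vase=(263,194,29,29),sq=(301,192,28,32),rnd=(343,192,31,34),dish=(291,230,25,24)).items():
    t=o[y:y+h,x:x+w]; s=im[y-8:y+h+8,x-8:x+w+8]; r=cv2.matchTemplate(cv2.resize(s,None,fx=4,fy=4),cv2.resize(t,None,fx=4,fy=4),cv2.TM_CCOEFF_NORMED)
    _,v,_,l=cv2.minMaxLoc(r); print(n,round(v,3),'shift px',(np.array(l)-32)/4)
for r in spotter.outline_of('top','rolling_pin')[:1]:
    k=max(cv2.findContours(r['mask'].astype(np.uint8),0,1)[0],key=len); print('pin',cv2.minAreaRect(np.array([ray(m,p[0],.045)[:2] for p in k]).astype(np.float32)))
for r in spotter.outline_of('top','slab_board')[:1]:
    k=max(cv2.findContours(r['mask'].astype(np.uint8),0,1)[0],key=len); print('slab',cv2.minAreaRect(np.array([ray(m,p[0],.015)[:2] for p in k]).astype(np.float32)))
```

```text
t 51.8 p [ 0.4787 -0.3327  0.2072] phi -0.054 tilt [ 0.001 -0.    -1.   ] F [-0.5  0.2  0.1] w 0.075 q [-0.76  0.21  1.5   0.    1.44 -2.27]
 tool delta cm [-10.52  28.08  13.44]
vase 0.971 shift px [-0.75  0.25]
sq 0.85 shift px [0.25 1.75]
rnd 0.767 shift px [0.   1.25]
dish 0.967 shift px [0. 0.]
pin ((0.45637357234954834, 0.332125723361969), (0.04221179708838463, 0.32114335894584656), 86.05254364013672)
slab ((0.45307618379592896, 0.27897265553474426), (0.0896586999297142, 0.31123584508895874), 85.7997055053711)
```

View pics/f8.png

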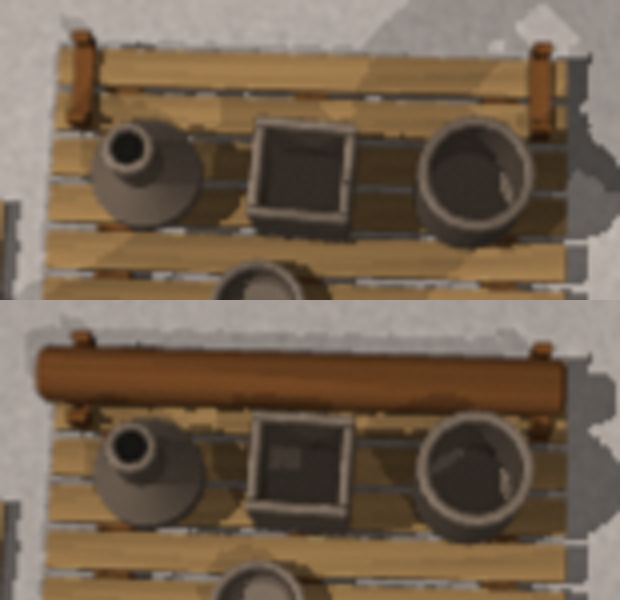

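The pots stand upright on their places: the vase neck is at (128,148), the square rim at (302,170) and the round rim at (475,175). Measured shifts are at most 1.75 px, about 4 mm. The dish has not moved and the pin is still centred, so I hand in.

```bash
python3 -c "
from plant import finish_job; print(finish_job())"
```

```text
the job is handed in; nothing more can be done
None
```

The job is done and handed in at about 52 s of the 141 s allowed; no verdict was reported. All three pots went to the ware board, the pin was laid across both strips of the slab board, and then each pot went back to its spot on the rack.

**Last checks, top camera against the starting picture:**
- **Pots:** all three stand upright. The vase has shifted about 2 mm, the square pot about 4 mm and the round pot about 3 mm (limit 15 mm).
- **Dish:** no shift measured.
- **Pin:** its centre is at (0.456, 0.332) against the board's (0.457, 0.336). It lies within about 0.01 rad of square to the strips.

**What failed or disagreed:**
- **Refused call:** the first move call was refused because every row needs all seven keys.
- **Pin grip:** the first grip on the pin was too high, so I reopened and gripped lower before lifting it.
- **Sideways force:** I saw a 4.8 N sideways reading while setting down the round pot. It went away after release.
- **Slab board outline:** the network saw only half the slab board once the pin lay on it. I used the board centre measured at the start.
- **Template match:** the round and square pots scored only 0.77 and 0.85, probably because the pin, and with it some shadow, was gone from behind them. I compared the two pictures by eye as well.

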